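Change the batch in a drying warmer

TASK

The shakers standing on the warmer's carrier are dry: turn the dial down to off, then pull the carrier along its rail until it clicks into the loading station, and there stand the shakers upright on the cork mat and all the squat glass jars, the next batch, upright on the carrier. Then push the carrier until it clicks into the warming station in front of the heater panel, and only after that set the dial to 4, the fourth mark clockwise from the off dot. Do not press on the matchbox lying among the jars.

Things in the scene. Friction and masses are not known exactly. Their poses are not given: they have to be found in the camera images.
- warmer: the fixed warmer: a white base plate 84 x 370 x 10 mm with a rail along its y axis, origin at the centre of its underside on the table. A heater panel 130 mm long (y 30 to 160 mm), 12 mm thick, stands along the back at x = 74 mm, its top at z = 100 mm. The loading station is at the -y end, the warming station (before the panel) at the +y end
- carrier (a joint): travel of the carrier along the warmer's +y axis in m: 0 in the loading station, 0.15 in the warming station, range -0.010 to 0.160. A spring ball clicks into each station and holds it there within about 3 mm; leaving a station takes about 7 N, in between about 2 N of friction holds it where it is left. It starts in the warming station
- carrier_floor (a point): centre of the top of the carrier's flat floor, 26 mm above the table; axes as the warmer's. The carrier is an open metal tray, inside 70 mm (x) by 200 mm (y), with a rim 20 mm high above the floor and 3 mm thick; there is room for three jars in a row along y, 64 mm apart
- carrier_handle (a point): middle of the top end of the carrier's wooden handle, 112 mm above the table, 133 mm from the carrier's centre towards -y. The handle is an upright tab 14 mm thick (x), 36 mm wide (y), 88 mm tall, moving with the carrier
- dial_box: the fixed thermostat box, 90 x 90 x 30 mm, origin at the centre of its underside. On its top a round dot (off) lies towards the box's +y axis, and six straight marks, 1 to 6, follow clockwise seen from above, every 25 degrees (0.436 rad)
- dial (a joint): angle of the dial in rad, growing clockwise seen from above: 0 is off, pointer at the dot (a stop); mark n is at 0.436 n, so mark 4 is 1.745; end stop at 2.75. Stays where it is left (friction 0.05 N m). It starts at some other setting than off
- dial_grip (a point): centre of the top of the dial's grip bar, on the dial's axis, 70 mm above the table. The bar is 14 mm thick, 54 mm long and stands 33 mm above a disc of radius 28 mm (disc top 37 mm above the table). At dial 0 the bar lies along the box's y axis; it turns with the dial, a white line marking the pointer end
- mat: the fixed cork mat, 130 mm (x) by 86 mm (y), 6 mm thick, origin at the centre of its underside
- jar_a: squat round glass jar with a steel lid, 58 mm wide, 62 mm tall, about 0.2 kg, heavy in the foot, so that it rights itself when set down leaning; origin at the centre of its underside, z up. Stands on the table at the start; two or three of the three are there
- jar_b: squat round glass jar with a steel lid, 58 mm wide, 62 mm tall, about 0.2 kg, heavy in the foot, so that it rights itself when set down leaning; origin at the centre of its underside, z up. Stands on the table at the start; two or three of the three are there
- jar_c: squat round glass jar with a steel lid, 58 mm wide, 62 mm tall, about 0.2 kg, heavy in the foot, so that it rights itself when set down leaning; origin at the centre of its underside, z up. Stands on the table at the start; two or three of the three are there
- salt_shaker: glass shaker with a domed metal top, 44 mm wide and 90 mm tall, 0.1 kg: body 44 mm wide up to 66 mm, the top 34 mm wide above; origin at the centre of its underside, z up. Stands on the carrier at the start; one or both of the two are there
- pepper_shaker: glass shaker with a domed metal top, 44 mm wide and 90 mm tall, 0.1 kg: body 44 mm wide up to 66 mm, the top 34 mm wide above; origin at the centre of its underside, z up. Stands on the carrier at the start; one or both of the two are there
- match_box: matchbox, 35 x 53 x 14 mm, stuck to the table among the jars; not part of the job; origin at the centre of its underside

How it is judged:
By the outcome, as a careful person would: the job done as asked, in the order asked, and still so for the second after the job is handed in, with the robot touching nothing.
Of jar_a, jar_b, jar_c only 2 to 3 are there at a start; the rules pass over those that are not, and their reading is None.
Of salt_shaker, pepper_shaker only 1 to 2 are there at a start; the rules pass over those that are not, and their reading is None.
At some moment in a run one of jar_a, jar_b, jar_c may be knocked a few centimetres aside while the robot is not near it.
It also fails if it takes over 208 s, if anything falls off the work surface, if the arm or the gripper's body presses on something with over 40 N, if the wrist force passes 120 N, or if a joint passes its speed limit or range.

ROBOT

A 7-joint arm with a two-finger parallel gripper is mounted at the origin on a cart in front of the work surface, level with it; the furniture and walls round the work are solid. World frame = base frame: x ahead of the robot, y to its left, z up, the work surface at z = 0. Lengths are in mm, angles in rad, forces in N, time in s.
With the tool pointing down it reaches from about 425 to 925 mm from the base axis. Payload 6.8 kg.
Tool frame: the origin (TCP) lies between the finger pads; the fingertips stand 14 mm ahead of it and the grasp point (between the pads) lies 5 mm behind it; z points along the fingers, y is the line along which they close (so a half turn about z gives the same grasp; the last joint's range is limited). The gripper opens to 85 mm and grips with 20 to 120 N. Pads are 22 mm wide; open, the fingers measure 114 mm over their backs; the gripper's body (76 mm by 85 mm) begins 54 mm behind the grasp point. The pads swing forward as they close: fully open they stand 13 mm farther back than shut.
Start: joints at [-0.108, 0.477, 0.022, 1.555, -0.011, 1.109, -0.083], TCP at [675.017, 0.007, 212.108] pointing down, gripper open.
Joint ranges: [-2.96, 2.96], [-0.34, 2.1], [-1.41, 1.46], [0.24, 2.44], [-1.37, 4.51], [0.17, 1.92], [-2.96, 2.96]. Speed limits (rad/s): [2.39, 2.39, 3.14, 3.14, 3.14, 3.14, 3.14].

INTERFACE

Orientations are given as a rotation vector (axis times angle).
In Python, from station import manip gives the robot as it stands.
- The arm moves only by the shell command python3 steer.py 'ROWS'. ROWS is 1 to 8 rows, one to a line, with the numbers parted by spaces; each row has 7 numbers: the finger opening in mm, then dx, dy, dz in shares of the most that a row can go, 1 being 50 mm, then a rotation vector rx, ry, rz in units of 0.25 rad; each row shifts and turns the commanded pose from where the row before left it, along the tool's axes as they then stand; what a row does not reach is not made up. A row lasts 1/10 s, in which the tool goes at most 50 mm and 0.15 rad, less where a joint would pass 70% of its speed; a pose out of reach is approached as far as the arm can. The fingers move at their own pace and stop on an object; the grip force is fixed at half the most. Time passes only in rows, so rows that do not move let the fingers close. It prints the time, the measured TCP pose, the force, the opening and the grip force at its end. Input that does not fit is refused with a message, and nothing moves.
- manip.get_state(): the state, without advancing time (a new reading comes with each control period).
- manip.camera(name): name is "scene" or "side" or "wrist"; returns the picture (420x560x3 uint8, red, green, blue); there is no depth.
- manip.calibration(name): a dict with "fx", "fy", "cx", "cy" (pixels), "rvec" (rotation vector, rad) and "tvec" (3), from world to camera coordinates, as OpenCV has them. Camera axes: x right, y down, z forward; pixel columns grow to the right and rows downward; lengths in mm; the calibration is good to about 2 mm. A picture is of the moment at which its call begins: read the wrist's pose just before it. calibration takes no time and is no camera call; for the wrist camera it gives the pose at the moment of the call.
- manip.hand_in(): hands the job in; it is judged then, once.
The state is a dict: "time_s": time; "joint_pos": joint angles; "qd": joint speeds; "tau": joint torques, N m; "tool_pos": TCP position; "tool_rot": TCP orientation; "wrist_force": force on the tool from outside, world axes, zero at the start; "torque": the same for the moment, N m; "gripper_width": finger opening in mm; "grasp_force": force on a finger pad.
Only numpy, scipy, OpenCV 4.12 (cv2) and the standard library are available. Lean on these libraries where they do the work, as an engineer would, in place of code of your own. Each camera call takes 0.05 s, during which the arm holds its last target. There are 200 camera calls.

## Working session

There is one attempt and no reset: what is moved stays moved. The work goes in short steps, Python scripts to look and compute and a shell command to move; the robot and the scene stay as the last step left them, time stands still between calls to the robot, and variables do not carry over. Pictures are saved under pics/ and viewed, at most 14 in all, crops included, and the job is handed in when it is done.

```bash
ls; mkdir -p pics; python3 - <<'E'
from station import manip
import cv2,numpy as np
for n in("scene","side","wrist"):
    im=manip.camera(n); cv2.imwrite(f"pics/{n}0.png",im[:,:,::-1]); print(n,manip.calibration(n))
print(manip.get_state())
E
```

```text
pics
station.py
steer.py
scene {'fx': 408.6932842063822, 'fy': 408.6932842063822, 'cx': 282.2469313501466, 'cy': 212.47748051933127, 'rvec': array([ 0.95582087, -2.40991492,  1.17311253]), 'tvec': array([446.17106008, 265.86027255, 682.41629746])}
side {'fx': 412.1211825972417, 'fy': 412.1211825972417, 'cx': 284.8316316103185, 'cy': 208.94300134791519, 'rvec': array([ 0.29052929,  2.87816245, -1.09164949]), 'tvec': array([ 513.09196858,  -69.25242   , 1046.76273559])}
wrist {'fx': 302.5924025767776, 'fy': 302.5924025767776, 'cx': 282.1215781828379, 'cy': 214.39653626134623, 'rvec': array([-2.82392085e+00, -1.79491342e-03,  7.46659427e-04]), 'tvec': array([-674.52122077,  -40.83756367,  379.33322308])}
{'time_s': 0.15, 'joint_pos': array([-0.1081151 ,  0.47764336,  0.02235167,  1.55618179, -0.01152599,
        1.10932962, -0.0831251 ]), 'qd': array([-0.0018895 , -0.0011065 , -0.00136199, -0.00377484,  0.00020448,
        0.00033026,  0.00204382]), 'tau': array([ 1.55385478e-03, -5.96924365e+01,  1.60940632e+00, -2.81490952e+01,
        1.26662746e-02,  6.56643446e-03,  5.58682734e-05]), 'tool_pos': array([6.74522892e+02, 7.89721912e-03, 2.11344934e+02]), 'tool_rot': array([-2.22077395e+00, -2.22075661e+00,  1.67933498e-03]), 'wrist_force': array([ 0.5061096 ,  0.54937335, -0.63188556]), 'torque': array([0.00928498, 0.02684585, 0.05213346]), 'grasp_force': 0.0, 'gripper_width': 85.47606886952913}
```
View pics/scene0.png

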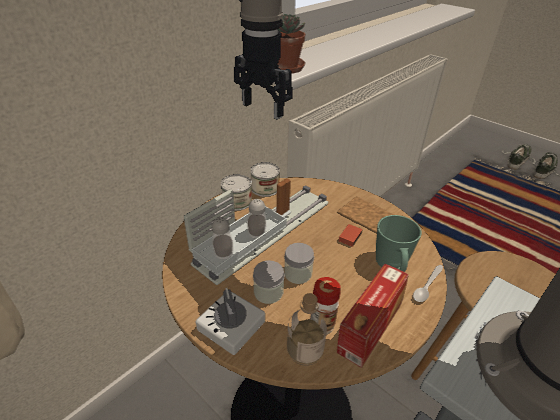

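View pics/side0.png

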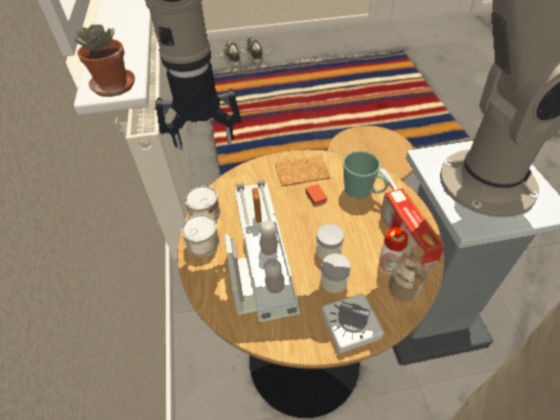

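View pics/wrist0.png

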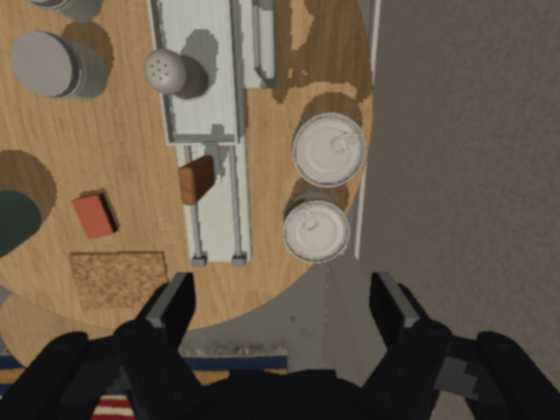

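The scene picture shows two jars at (268,282) and (298,262), both shakers on the carrier at (222,240) and (257,217), the dial at (232,315), the matchbox at (350,235) and the mat at (368,210). The side and wrist pictures agree. There is no third jar.

```bash
cat > h.py <<'E'
from station import manip
import numpy as np, cv2
from scipy.spatial.transform import Rotation as R
def w(c,u,v,z):
    "pixel and height -> world"
    Rm=cv2.Rodrigues(c["rvec"])[0]; C=-Rm.T@c["tvec"]
    d=Rm.T@np.array([(u-c["cx"])/c["fx"],(v-c["cy"])/c["fy"],1])
    return (C+d*(z-C[2])/d[2]).round(1)
def px(c,P):
    return cv2.projectPoints(np.array(P,float).reshape(-1,1,3),c["rvec"],c["tvec"],np.array([[c["fx"],0,c["cx"]],[0,c["fy"],c["cy"]],[0,0,1]]),None)[0][:,0]
def tool(p,yaw=None):
    "delta in tool axes to world TCP target p"
    s=manip.get_state(); Rt=R.from_rotvec(s["tool_rot"])
    return Rt.inv().apply(np.array(p)-s["tool_pos"]).round(1)
def snap(n,f):
    c=manip.calibration(n); im=manip.camera(n); cv2.imwrite(f"pics/{f}.png",im[:,:,::-1]); return c,im
E
python3 - <<'E'
from h import *
c={n:manip.calibration(n) for n in("scene","side","wrist")}
for n in c:
    Rm=cv2.Rodrigues(c[n]["rvec"])[0]; print(n,-Rm.T@c[n]["tvec"])
for l,n,u,v,z in [("mat","wrist",72,253,6),("mat","wrist",162,251,6),("mat","wrist",170,308,6),("mat","wrist",80,308,6),
("mat","side",303,171,6),("match","wrist",94,216,14),("match","side",316,194,14),
("jar1","side",330,235,62),("jar2","side",336,267,62),("jar1","scene",299,252,62),("jar2","scene",268,272,62),("jarw","wrist",45,63,62),
("sh","wrist",165,71,90),("sh1","side",268,229,88),("sh2","side",273,268,88),("sh1","scene",256,204,88),("sh2","scene",221,228,88),
("handle","side",256,191,112),("handle","scene",284,181,112),("handle","wrist",203,165,112),
("dial","side",352,313,70),("dial","scene",231,300,70)]: print(l,n,w(c[n],u,v,z))
E
```

```text
scene [ 90.82152553 582.49014732 622.81536685]
side [632.09624688 634.82100217 749.1516004 ]
wrist [674.69485054  80.47281406 372.62751221]
mat wrist [394.8 -94.6   6. ]
mat wrist [515.  -91.5   6. ]
mat wrist [ 515.5 -180.2    6. ]
mat wrist [ 387.6 -180.5    6. ]
mat side [ 448.6 -131.7    6. ]
match wrist [439.4 -39.9  14. ]
match side [437.5 -36.8  14. ]
jar1 side [450.2 128.5  62. ]
jar2 side [459.6 208.   62. ]
jar1 scene [448.6 125.2  62. ]
jar2 scene [455.3 205.5  62. ]
jarw wrist [454.3 126.   62. ]
sh wrist [574.8 115.8  90. ]
sh1 side [577.2 106.2  88. ]
sh2 side [583.7 201.8  88. ]
sh1 scene [594.8  99.   88. ]
sh2 scene [588.5 202.7  88. ]
handle side [587.2  17.  112. ]
handle scene [587.7  18.5 112. ]
handle wrist [606.5  39.4 112. ]
dial side [460.3 313.1  70. ]
dial scene [450.5 300.9  70. ]
```

The rows are not in the units I measure in: shifts go in shares of 50 mm and turns go in units of 0.25 rad. I convert before sending: -50 mm is -1, 50 mm is 1.

```bash
python3 steer.py '85 1 0 0.8 0 0 0
85 1 0 0 0 0 0
85 0 -1 0 0 0 0
85 0 -1 0 0 0 0
85 0 0 0 0 0 0
85 0 0 0 0 0 0'; python3 - <<'E'
from h import *
print(snap("wrist","w1")[0]); print(manip.get_state()["tool_pos"])
E
```

```text
time_s: 0.75
tool_pos: [574.1, 89.0, 180.9]
tool_rot: [-2.221, -2.222, 0.001]
wrist_force: [1.5, -0.1, 0.2]
gripper_width: 85.2
grasp_force: 0.0
{'fx': 302.5924025767776, 'fy': 302.5924025767776, 'cx': 282.1215781828379, 'cy': 214.39653626134623, 'rvec': array([-2.82385138e+00, -2.32694177e-03, -7.66057499e-04]), 'tvec': array([-574.36724588,   53.23486022,  377.51645458])}
[575.78924743  89.05092107 181.41478882]
```

View pics/w1.png

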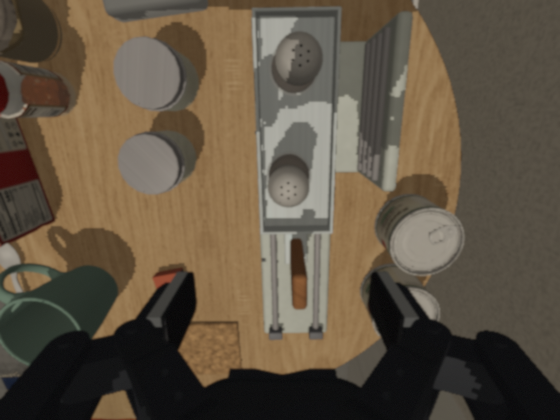

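The wrist view shows the tray rim corners at (253,9), (340,9), (262,232), (332,230). Jar lids are at (150,73) and (152,163), shaker tops at (297,58) and (289,184), and the handle top at (300,290). Next I measure the dial.

```bash
cat > c1.py <<'E'
import numpy as np
c1={'fx': 302.5924025767776, 'fy': 302.5924025767776, 'cx': 282.1215781828379, 'cy': 214.39653626134623, 'rvec': np.array([-2.82385138e+00, -2.32694177e-03, -7.66057499e-04]), 'tvec': np.array([-574.36724588,   53.23486022,  377.51645458])}
E
python3 steer.py '85 0 -1 -1 0 0 0
85 1 -1 0 0 0 0
85 1 -0.4 0 0 0 0
85 0 0 0 0 0 0
85 0 0 0 0 0 0'
python3 - <<'E'
from h import *
from c1 import c1
for l,u,v,z in [("rim",253,9,46),("rim",340,9,46),("rim",262,232,46),("rim",332,230,46),("jar2",150,73,62),("jar1",152,163,62),("sh2",297,58,88),("sh1",289,184,88),("handle",299,290,112),("base",266,333,10),("base",327,331,10),("match",170,280,14)]: print(l,w(c1,u,v,z))
print(snap("wrist","w2")[0]); print(manip.get_state()["tool_pos"])
E
```

```text
time_s: 1.3
tool_pos: [487.1, 172.5, 216.9]
tool_rot: [2.218, 2.224, 0.003]
wrist_force: [0.5, -0.7, -0.2]
gripper_width: 85.0
grasp_force: 0.0
rim [549.4 254.2  46. ]
rim [622.7 254.3  46. ]
rim [553.1  52.6  46. ]
rim [626.5  55.   46. ]
jar2 [462.4 202.9  62. ]
jar1 [454.  127.1  62. ]
sh2 [585.2 210.3  88. ]
sh1 [580.  113.3  88. ]
handle [589.   24.4 112. ]
base [ 553.2 -105.4   10. ]
base [ 633.9 -102.1   10. ]
match [436.6 -23.5  14. ]
{'fx': 302.5924025767776, 'fy': 302.5924025767776, 'cx': 282.1215781828379, 'cy': 214.39653626134623, 'rvec': array([-2.82507736, -0.00443678, -0.00451573]), 'tvec': array([-488.44844777,  121.20448865,  436.43597487])}
[487.41228916 170.92282849 216.68291167]
```

View pics/w2.png

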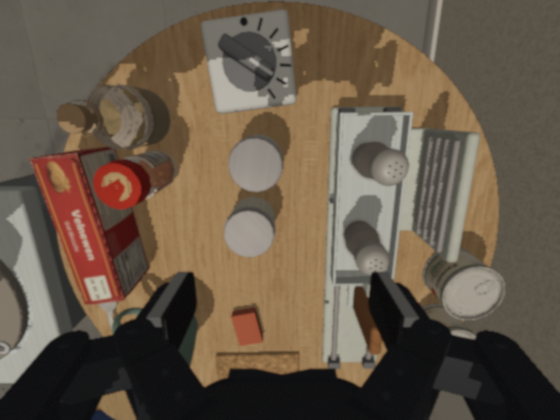

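The view shows the off dot at (244,20) with the marks clockwise to its right. The bar runs from (222,38) to (270,75). I move closer for the exact angle.

```bash

python3 steer.py '85 1 -0.56 0.9 0 0 0
85 0 0 0 0 0 0
85 0 0 0 0 0 0
85 0 0 0 0 0 0'
python3 - <<'E'
from h import *
c,im=snap("wrist","w3x"); print(c); print(manip.get_state()["tool_pos"])
p=px(c,[455,305,40])[0].astype(int); print(p)
x0,y0=max(p[0]-80,0),max(p[1]-75,0)
cv2.imwrite("pics/w3.png",cv2.resize(im[y0:y0+150,x0:x0+160,::-1],None,fx=4,fy=4,interpolation=2)); print(x0,y0)
E
```

```text
time_s: 1.75
tool_pos: [468.0, 203.9, 185.6]
tool_rot: [2.224, 2.218, 0.001]
wrist_force: [-0.1, -1.4, 0.2]
gripper_width: 85.2
grasp_force: 0.0
{'fx': 302.5924025767776, 'fy': 302.5924025767776, 'cx': 282.1215781828379, 'cy': 214.39653626134623, 'rvec': array([-2.82380237e+00,  2.38481875e-03, -1.82495844e-03]), 'tvec': array([-468.18327213,  162.62192865,  417.92830688])}
[468.05288097 203.90796846 185.82503579]
[267  91]
187 16
```

View pics/w3.png

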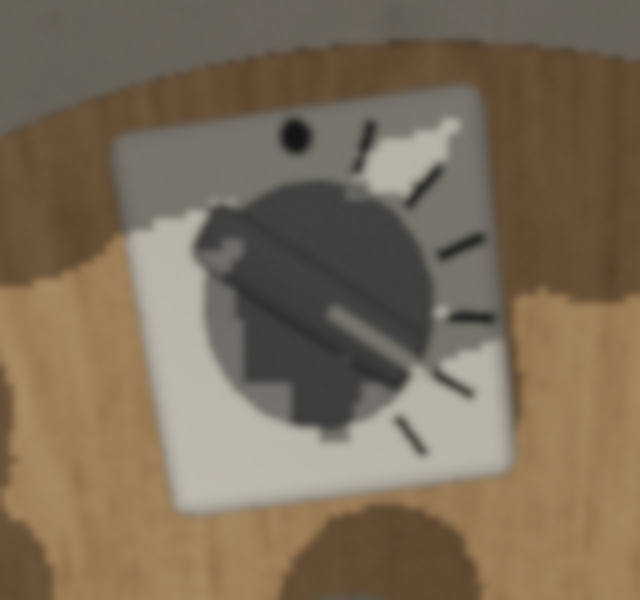

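The pointer is at mark 5. The box corners in the crop are (113,137), (480,88), (512,470), (180,512), the dot is at (296,136), and the white line runs from (330,312) to (425,368).

```bash
python3 - <<'E'
from h import *
c=manip.calibration("wrist")
f=lambda u,v,z:w(c,187+u/4,16+v/4,z)
cs=[f(*p,30) for p in[(113,137),(480,88),(512,470),(180,512)]]; print(cs,np.mean(cs,0)); print("dot",f(296,136,30))
a,b=f(330,312,70),f(425,368,70); print(a,b,"cw from +y",np.arctan2(b[0]-a[0],b[1]-a[1]))
d=np.array(cs[0]+cs[1]-cs[2]-cs[3]); print("box yaw cw",np.arctan2(d[0],d[1]))
print("bar ends",f(205,230,70),f(410,370,70), "disc", f(320,305,37))
print(manip.get_state()["joint_pos"])
E
```

```text
[array([406.1, 342. ,  30. ]), array([491.8, 352. ,  30. ]), array([501.9, 266.5,  30. ]), array([417.2, 256.2,  30. ])] [454.25  304.175  30.   ]
dot [448.9 342.2  30. ]
[457.8 301.4  70. ] [478.2 290.1  70. ] cw from +y 2.07664535245387
box yaw cw -0.12313337974772431
bar ends [431.9 317.4  70. ] [474.9 289.7  70. ] disc [454.2 304.9  37. ]
[-0.44640817  0.2404447  -0.10138548  1.96727751  0.03073474  0.93427335
 -0.56589863]
```

In the tool's units: 50 mm is 1, -7 mm is -0.14, -0.15 rad is -0.6.

```bash

python3 steer.py '50 1 -0.14 0 0 0 0
50 1 -0.14 0 0 0 0
50 0 0 0 0 0 -0.6
50 0 0 0 0 0 -0.6
50 0 0 0 0 0 -0.6
50 0 0 0 0 0 -0.6
50 0 0 0 0 0 -0.6
50 0 0 0 0 0 -0.6'
python3 steer.py '50 0 0 0 0 0 -0.6
50 0 0 0 0 0 -0.12
50 0 0 0 0 0 0'
cat > st.py <<'E'
from h import *
import sys
s=manip.get_state(); Rt=R.from_rotvec(s["tool_rot"]).as_matrix()
print("pos",s["tool_pos"].round(1),"yaw cw",round(np.arctan2(Rt[0,0],Rt[1,0]),3),"j7",s["joint_pos"][6].round(2),"F",s["wrist_force"].round(1),"w",round(s["gripper_width"],1),"g",round(s["grasp_force"],1),"t",s["time_s"],"tilt",np.round(Rt[:2,2],3))
if len(sys.argv)>1: print("delta",tool([float(a) for a in sys.argv[1:4]]))
E
python3 st.py 454.3 304.2 57
```

```text
time_s: 2.6
tool_pos: [454.1, 303.3, 186.0]
tool_rot: [1.028, 2.967, 0.001]
wrist_force: [0.5, -0.2, 0.5]
gripper_width: 49.7
grasp_force: 0.0
time_s: 2.9
tool_pos: [453.6, 303.5, 185.7]
tool_rot: [0.77, 3.045, 0.001]
wrist_force: [-0.0, 0.5, 0.2]
gripper_width: 49.8
grasp_force: 0.0
pos [453.6 303.5 185.7] yaw cw -1.076 j7 0.26 F [-0.   0.5  0.2] w 49.8 g 0.0 t 2.9 tilt [0.001 0.   ]
delta [ -0.3   0.8 128.7]
```

```bash

python3 steer.py '50 0 0.02 0.86 0 0 0
50 0 0 0.86 0 0 0
50 0 0 0.84 0 0 0
50 0 0 0 0 0 0
50 0 0 0 0 0 0
10 0 0 0 0 0 0
10 0 0 0 0 0 0
10 0 0 0 0 0 0'; python3 st.py
```

```text
time_s: 3.7
tool_pos: [454.2, 305.8, 59.1]
tool_rot: [0.764, 3.045, 0.004]
wrist_force: [0.4, -0.2, 1.4]
gripper_width: 10.0
grasp_force: 0.0
pos [454.2 305.8  59.1] yaw cw -1.079 j7 0.18 F [ 0.4 -0.2  1.4] w 10.0 g 0.0 t 3.7 tilt [0.003 0.002]
```

```bash
python3 - <<'E'
from h import *
c,im=snap("wrist","w4x"); c2,im2=snap("scene","s4x")
p=px(c,[454,304,70])[0]; print(p)
a=cv2.resize(im2[220:370,150:350],None,fx=2,fy=2)
o=np.zeros((420,800,3),np.uint8); o[:,:400]=im[:,80:480]; o[:300,400:]=a
cv2.imwrite("pics/w4.png",o[:,:,::-1]); s=manip.get_state(); print(s["gripper_width"],s["grasp_force"])
E
```

```text
[278.67566552 268.27176683]
9.802041810829907 0.0
```

View pics/w4.png

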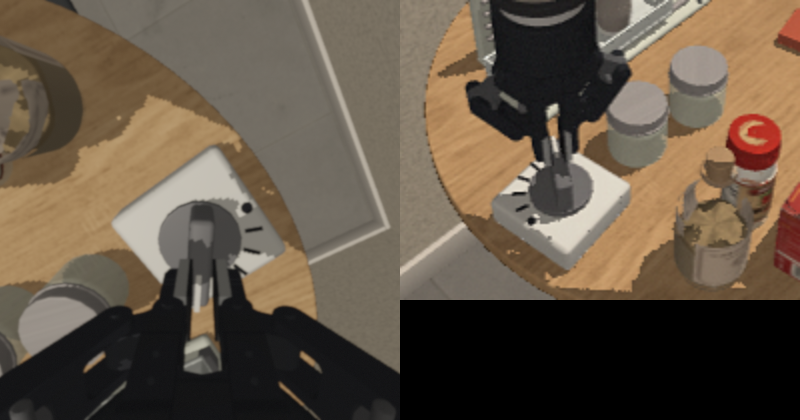

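The fingers straddle the bar, so I close fully.

```bash

python3 steer.py '0 0 0 0 0 0 0
0 0 0 0 0 0 0
0 0 0 0 0 0 0
0 0 0 0 0 0 0'; python3 st.py
```

```text
time_s: 4.2
tool_pos: [453.1, 305.0, 57.3]
tool_rot: [-0.763, -3.047, 0.0]
wrist_force: [0.4, 0.6, -1.0]
gripper_width: 0.2
grasp_force: 0.0
pos [453.1 305.   57.3] yaw cw -1.08 j7 0.18 F [ 0.4  0.6 -1. ] w 0.2 g 0.0 t 4.2 tilt [-0. -0.]
```

```bash
python3 - <<'E'
from h import *
c,im=snap("wrist","w5x"); c2,im2=snap("scene","s5x"); c3,im3=snap("side","d5x")
for z in(37,43,57,70): print(z,[px(k,[454,304,z])[0].round() for k in(c,c2,c3)])
f=lambda I,x,y,h,k:cv2.resize(I[y:y+h,x:x+h],(k,k),interpolation=2)
o=np.zeros((400,800,3),np.uint8); o[:,:400]=f(im,200,190,160,400); o[:,400:]=f(im2,180,265,100,400)
o2=f(im3,300,260,100,400)
o=np.hstack([o[:,:400],o[:,400:]]); cv2.imwrite("pics/w5.png",np.vstack([o,np.hstack([o2,o2*0])])[:600,:,::-1])
E
```

```text
37 [array([281., 246.]), array([229., 312.]), array([352., 316.])]
43 [array([281., 250.]), array([229., 310.]), array([352., 315.])]
57 [array([281., 260.]), array([229., 305.]), array([353., 311.])]
70 [array([281., 271.]), array([228., 300.]), array([354., 308.])]
```

View pics/w5.png

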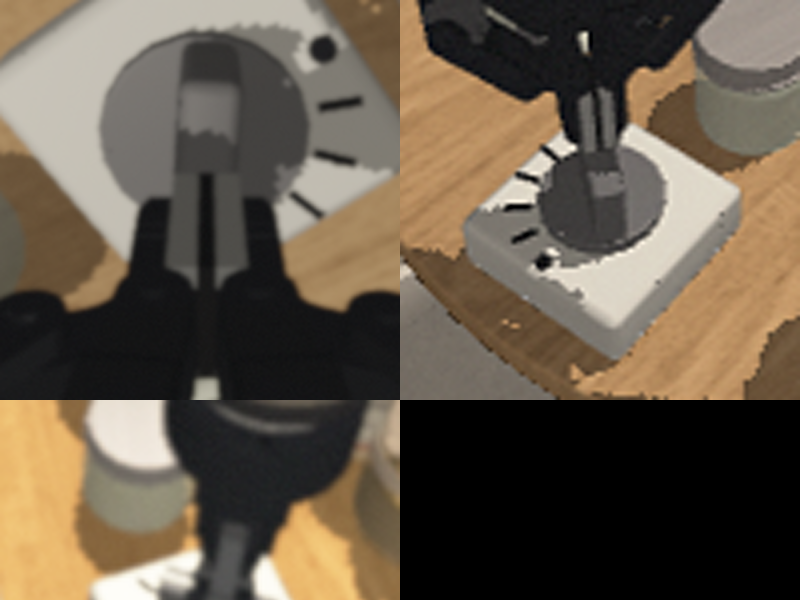

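```bash
python3 - <<'E'
from h import *
c0=manip.calibration("scene"); print("start tip pred",px(c0,[[675-43,0,198],[675+43,0,198],[675-43,0,211],[675+43,0,211]]).round())
s=manip.get_state(); print(s["tool_pos"]); P=s["tool_pos"]-[0,0,14]
print([px(manip.calibration(n),P)[0].round() for n in("scene","side")])
a=cv2.imread("pics/s5x.png")[255:335,180:280]; b=cv2.imread("pics/d5x.png")[270:350,300:400]; d=cv2.imread("pics/scene0.png")[50:130,220:320]; k=cv2.imread("pics/w5x.png")[190:310,205:355]
z=lambda I:cv2.resize(I,(400,300),interpolation=2)
cv2.imwrite("pics/w6.png",np.vstack([np.hstack([z(a),z(b)]),np.hstack([z(d),z(k)])]))
E
```

```text
start tip pred [[276. 137.]
 [248. 124.]
 [276. 131.]
 [248. 118.]]
[453.12470272 305.02776735  57.29476879]
[array([229., 310.]), array([353., 315.])]
```

View pics/w6.png

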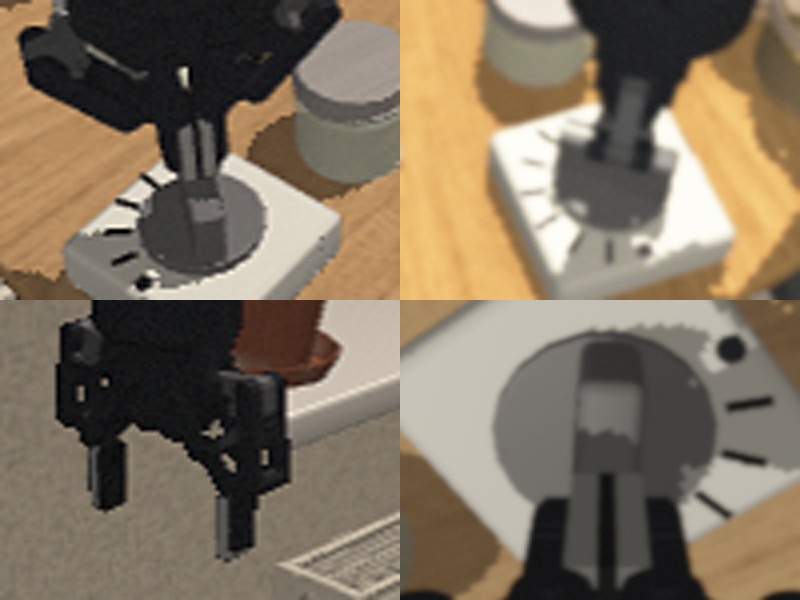

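The fingertips sit on the order of 20 mm higher than the stated geometry: they are above the bar at about z = 68. A light touch on the bar top (z = 70) will calibrate this.

```bash

python3 steer.py '0 0 0 0.04 0 0 0
0 0 0 0 0 0 0' | grep -E "pos|force"; python3 steer.py '0 0 0 0.04 0 0 0
0 0 0 0 0 0 0'| grep -E "pos|force"; python3 steer.py '0 0 0 0.04 0 0 0
0 0 0 0 0 0 0'| grep -E "pos|force"
```

```text
tool_pos: [453.0, 305.0, 55.1]
wrist_force: [-0.1, 0.3, 0.4]
grasp_force: 0.0
tool_pos: [453.0, 305.0, 53.1]
wrist_force: [-0.4, -0.6, 0.1]
grasp_force: 0.0
tool_pos: [453.3, 305.2, 51.5]
wrist_force: [-0.3, 0.1, 1.3]
grasp_force: 0.6
```

```bash

python3 steer.py '0 0 0 0.04 0 0 0
0 0 0 0 0 0 0' | grep -E "pos|force|wid"; python3 steer.py '0 0 0 0.04 0 0 0
0 0 0 0 0 0 0'| grep -E "pos|force|wid"
```

```text
tool_pos: [453.5, 305.3, 51.2]
wrist_force: [-5.1, -4.0, 20.2]
gripper_width: 0.1
grasp_force: 9.9
tool_pos: [453.7, 305.5, 51.0]
wrist_force: [-10.2, -7.9, 37.4]
gripper_width: 0.0
grasp_force: 18.9
```

Contact came at TCP z = 51.5, so when shut the tips lie 18.5 mm above the reported TCP. I lift, open, and descend with that offset.

```bash

python3 steer.py '0 0 0 -0.28 0 0 0
45 0 0 0 0 0 0
45 0 0 0 0 0 0
45 0 0 0 0 0 0
45 0 0 0 0 0 0
45 0 0 0 0 0 0'|tail -5; python3 steer.py '45 0 0 0.24 0 0 0
45 0 0 0.24 0 0 0
45 0 0 0 0 0 0'| grep -E "pos|force|wid";python3 st.py
```

```text
tool_pos: [452.9, 304.9, 60.8]
tool_rot: [-0.763, -3.047, 0.001]
wrist_force: [-0.4, -0.7, -0.5]
gripper_width: 44.7
grasp_force: 0.0
tool_pos: [451.7, 303.9, 34.9]
wrist_force: [-0.3, -0.7, -0.9]
gripper_width: 45.0
grasp_force: 0.0
pos [451.7 303.9  34.9] yaw cw -1.08 j7 0.17 F [-0.3 -0.7 -0.9] w 45.0 g 0.0 t 6.25 tilt [-0.003 -0.002]
```

```bash

python3 steer.py '45 0 0 0.14 0 0 0
45 0 0 0 0 0 0
0 0 0 0 0 0 0
0 0 0 0 0 0 0
0 0 0 0 0 0 0
0 0 0 0 0 0 0
0 0 0 0 0 0 0'; python3 st.py
```

```text
time_s: 6.95
tool_pos: [453.1, 304.5, 30.8]
tool_rot: [0.764, 3.047, -0.001]
wrist_force: [-2.6, -3.4, 5.4]
gripper_width: 12.4
grasp_force: 59.1
pos [453.1 304.5  30.8] yaw cw -1.08 j7 0.16 F [-2.6 -3.4  5.4] w 12.4 g 59.1 t 6.95 tilt [-0.    -0.001]
```

Gripped. I turn counterclockwise 2.18 rad to off.

```bash

python3 steer.py '0 0 0 0 0 0 -0.6
0 0 0 0 0 0 -0.6
0 0 0 0 0 0 -0.6
0 0 0 0 0 0 -0.6
0 0 0 0 0 0 -0.6
0 0 0 0 0 0 -0.6
0 0 0 0 0 0 -0.6'|grep -E "force|wid|pos"; python3 st.py
python3 steer.py '0 0 0 0 0 0 -0.6
0 0 0 0 0 0 -0.6
0 0 0 0 0 0 -0.6
0 0 0 0 0 0 -0.6
0 0 0 0 0 0 -0.6
0 0 0 0 0 0 -0.6
0 0 0 0 0 0 -0.4
0 0 0 0 0 0 0'|grep -E "force|wid|pos"; python3 st.py
```

```text
tool_pos: [453.0, 304.4, 30.8]
wrist_force: [-2.1, -3.2, 5.3]
gripper_width: 13.1
grasp_force: 59.2
pos [453.  304.4  30.8] yaw cw -2.135 j7 1.04 F [-2.1 -3.2  5.3] w 13.1 g 59.2 t 7.65 tilt [-0.    -0.001]
tool_pos: [453.1, 304.3, 30.8]
wrist_force: [-2.0, -4.5, 8.2]
gripper_width: 12.2
grasp_force: 59.4
pos [453.1 304.3  30.8] yaw cw -3.132 j7 1.88 F [-2.  -4.5  8.2] w 12.2 g 59.4 t 8.45 tilt [-0.    -0.001]
```

```bash

python3 steer.py '0 0 0 0 0 0 -0.4
0 0 0 0 0 0 0'|grep -E "force"; python3 st.py;python3 -c "
from h import *;print(manip.get_state()['torque'])"
python3 steer.py '0 0 0 0 0 0 -0.2
0 0 0 0 0 0 0'|grep -E "force"; python3 st.py;python3 -c "
from h import *;print(manip.get_state()['torque'])"
```

```text
wrist_force: [-2.2, -4.6, 7.8]
grasp_force: 59.4
pos [453.2 304.3  30.8] yaw cw 3.051 j7 1.97 F [-2.2 -4.6  7.8] w 12.6 g 59.4 t 8.65 tilt [ 0.    -0.001]
[-0.88302026  0.53299739  0.03414796]
wrist_force: [-2.6, -3.8, 7.6]
grasp_force: 59.3
pos [453.2 304.3  30.8] yaw cw 3.003 j7 2.01 F [-2.6 -3.8  7.6] w 12.8 g 59.3 t 8.85 tilt [ 0.    -0.001]
[-0.83091155  0.57108129 -0.10788879]
```

```bash

python3 steer.py '0 0 0 0 0 0 -0.16
0 0 0 0 0 0 0'|grep -E "force"; python3 st.py;python3 -c "
from h import *;print(manip.get_state()['torque'])"
python3 steer.py '0 0 0 0 0 0 0.16
45 0 0 0 0 0 0
45 0 0 0 0 0 0
45 0 0 0 0 0 0
45 0 0 0 0 0 0
45 0 0 -1 0 0 0
45 0 0 -1 0 0 0
45 0 0 -1 0 0 0'; python3 st.py 589 24 200
```

```text
wrist_force: [-3.9, -2.4, 8.1]
grasp_force: 64.1
pos [453.1 304.3  30.8] yaw cw 2.966 j7 2.04 F [-3.9 -2.4  8.1] w 12.7 g 64.1 t 9.05 tilt [-0.001 -0.001]
[-0.70894199  0.69505002 -0.99094405]
time_s: 9.85
tool_pos: [452.6, 305.1, 181.8]
tool_rot: [2.37, -2.061, -0.001]
wrist_force: [-0.1, 0.7, 0.2]
gripper_width: 44.9
grasp_force: 0.0
pos [452.6 305.1 181.8] yaw cw 3.002 j7 2.19 F [-0.1  0.7  0.2] w 44.9 g 0.0 t 9.85 tilt [-0.001  0.   ]
delta [297.3 -96.  -18.4]
```

Dial is off against the stop. I now turn back and go to the handle.

```bash

python3 steer.py '45 0 0 0 0 0 0.6
45 0 0 0 0 0 0.6
45 0 0 0 0 0 0.6
45 0 0 0 0 0 0.6
45 0 0 0 0 0 0.6
45 0 0 0 0 0 0.6
45 0 0 0 0 0 0.6
45 0 0 0 0 0 0.6'>/dev/null
python3 steer.py '45 0 0 0 0 0 0.6
45 0 0 0 0 0 0.6
45 0 0 0 0 0 0.6
45 0 0 0 0 0 0.6
45 0 0 0 0 0 0.6
45 0 0 0 0 0 0.6
45 0 0 0 0 0 0.6
45 0 0 0 0 0 0.6'>/dev/null
python3 steer.py '45 0 0 0 0 0 0.6
45 0 0 0 0 0 0.6
45 0 0 0 0 0 0.6
45 0 0 0 0 0 0.6
45 0 0 0 0 0 0.6
45 0 0 0 0 0 0'>/dev/null;  python3 st.py 589 18 180; python3 - <<'E'
from h import *
snap("scene","s7x");snap("side","d7x")
E
```

```text
pos [452.9 305.3 180.3] yaw cw -0.129 j7 -0.69 F [ 0.1  1.  -0.1] w 44.5 g 0.0 t 12.05 tilt [ 0. -0.]
delta [-3.024e+02  9.780e+01  3.000e-01]
```

```bash

python3 steer.py '45 0 0 0 0 0 0.44
45 -0.82 0.374 0 0 0 0
45 -0.82 0.374 0 0 0 0
45 -0.82 0.374 0 0 0 0
45 -0.82 0.374 0 0 0 0
45 -0.82 0.374 0 0 0 0
45 -0.82 0.374 0 0 0 0
45 -0.82 0.374 0 0 0 0'>/dev/null
python3 steer.py '45 0 0 0 0 0 0
45 0 0 0 0 0 0'>/dev/null;python3 st.py 589 18 60
```

```text
pos [589.9  19.5 180. ] yaw cw -0.02 j7 -0.18 F [-0.2  0.4  0.1] w 45.1 g 0.0 t 13.15 tilt [-0.  0.]
delta [ -1.5  -0.8 120. ]
```

```bash

python3 steer.py '45 -0.03 -0.016 0.9 0 0 0
45 0 0 0.9 0 0 0
45 0 0 0.56 0 0 0
45 0 0 0 0 0 0
0 0 0 0 0 0 0
0 0 0 0 0 0 0
0 0 0 0 0 0 0
0 0 0 0 0 0 0'; python3 st.py
```

```text
time_s: 13.95
tool_pos: [589.5, 20.1, 64.6]
tool_rot: [2.198, 2.243, 0.003]
wrist_force: [-4.1, 1.3, 6.2]
gripper_width: 12.8
grasp_force: 59.3
pos [589.5  20.1  64.6] yaw cw -0.02 j7 -0.22 F [-4.1  1.3  6.2] w 12.8 g 59.3 t 13.95 tilt [0.002 0.001]
```

```bash

python3 steer.py '0 -0.04 0 0 0 0 0
0 -0.06 0 0 0 0 0
0 -0.08 0 0 0 0 0
0 -0.1 0 0 0 0 0
0 -0.12 0 0 0 0 0
0 -0.16 0 0 0 0 0
0 -0.16 0 0 0 0 0
0 -0.16 0 0 0 0 0'; python3 steer.py '0 -0.16 0 0 0 0 0
0 -0.16 0 0 0 0 0
0 -0.16 0 0 0 0 0
0 -0.16 0 0 0 0 0
0 -0.16 0 0 0 0 0
0 -0.16 0 0 0 0 0
0 -0.16 0 0 0 0 0
0 -0.16 0 0 0 0 0'>/dev/null;python3 st.py; python3 - <<'E'
from h import *
snap("scene","s8x")
E
```

```text
time_s: 14.75
tool_pos: [590.2, -23.7, 64.6]
tool_rot: [2.198, 2.244, 0.003]
wrist_force: [-6.1, 2.8, 8.2]
gripper_width: 13.1
grasp_force: 59.4
pos [591.2 -88.   64.5] yaw cw -0.02 j7 -0.03 F [-6.8  2.7  9.2] w 12.9 g 59.6 t 15.55 tilt [0.001 0.001]
```

```bash

python3 steer.py '0 -0.16 0 0 0 0 0
0 -0.14 0 0 0 0 0
0 -0.12 0 0 0 0 0
0 -0.1 0 0 0 0 0
0 -0.1 0 0 0 0 0
0 -0.08 0 0 0 0 0
0 -0.08 0 0 0 0 0
0 0 0 0 0 0 0' >/dev/null;python3 st.py;python3 steer.py '0 -0.04 0 0 0 0 0
0 -0.03 0 0 0 0 0
0 0 0 0 0 0 0' >/dev/null;python3 st.py
```

```text
pos [ 591.7 -127.2   64.5] yaw cw -0.02 j7 0.04 F [-6.6  0.6  8.5] w 13.1 g 59.5 t 16.4 tilt [0. 0.]
pos [ 591.9 -131.3   64.6] yaw cw -0.02 j7 0.05 F [-7.1  0.6  8.6] w 12.9 g 59.5 t 16.7 tilt [ 0.001 -0.   ]
```

```bash

python3 steer.py '45 0 0 0 0 0 0
45 0 0 0 0 0 0
45 0 0 0 0 0 0
45 0 0 0 0 0 0
45 0 0 -0.9 0 0 0
45 0 0 -0.9 0 0 0
70 0.6 -0.6 -0.5 0 0 0
70 0.4 -0.4 -0.3 0 0 0' >/dev/null;python3 steer.py '85 0 0 0 0 0 0
85 0 0 0 0 0 0
85 0 0 0 0 0 0'>/dev/null; python3 st.py; python3 - <<'E'
from h import *
c,a=snap("wrist","w9x");print(c); snap("side","d9x")
o=np.hstack([cv2.imread("pics/w9x.png")[:,80:480],cv2.resize(cv2.imread("pics/d9x.png")[130:350,190:400],(400,419))[:419].repeat(1,0) if 0 else cv2.resize(cv2.imread("pics/d9x.png")[130:350,190:400],(400,420))])
cv2.imwrite("pics/w9.png",o)
E
```

```text
pos [541.2 -83.2 191.8] yaw cw -0.019 j7 -0.0 F [ 0.2  0.5 -0.6] w 84.9 g 0.0 t 17.8 tilt [-0.001 -0.   ]
{'fx': 302.5924025767776, 'fy': 302.5924025767776, 'cx': 282.1215781828379, 'cy': 214.39653626134623, 'rvec': array([-2.82356023, -0.02845844, -0.00477313]), 'tvec': array([-539.56465763, -123.16935202,  331.01242003])}
```

View pics/w9.png

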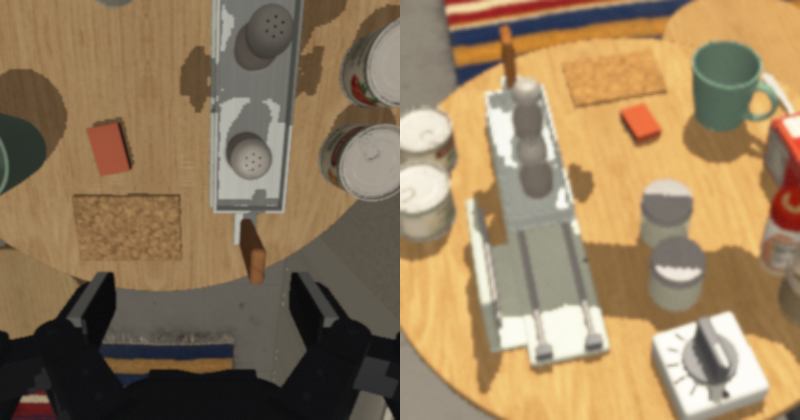

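The tray is in the loading station. In the wrist crop the mat corners are (73,195), (181,195), (183,261), (79,260), shaker tops are at (251,158) and (272,25), and the near rim is at (212,212)–(284,212). I fit the wrist camera's height bias from the known mat size.

```bash
cat > c9.py <<'E'
import numpy as np
c9={'fx': 302.5924025767776, 'fy': 302.5924025767776, 'cx': 282.1215781828379, 'cy': 214.39653626134623, 'rvec': np.array([-2.82356023, -0.02845844, -0.00477313]), 'tvec': np.array([-539.56465763, -123.16935202,  331.01242003])}
E
python3 - <<'E'
from h import *
from c9 import c9
from c1 import c1
L=np.linalg.norm
def up(c,dz):
    Rm=cv2.Rodrigues(c["rvec"])[0]; d=dict(c); d["tvec"]=c["tvec"]-Rm@np.array([0,0,dz]); return d
for dz in(0,10,15,20,30):
    c=up(c9,dz); m=[w(c,u+80,v,6) for u,v in[(73,195),(181,195),(183,261),(79,260)]]
    r=[w(c,u+80,212,46) for u in(212,284)]; cc=up(c1,dz)
    q=[w(cc,u,v,46) for u,v in[(253,9),(340,9),(262,232),(332,230)]]
    print(dz,"mat",L(m[0]-m[1]),L(m[2]-m[3]),L(m[1]-m[2]),np.mean(m,0).round(1),"rimw",L(r[0]-r[1]),L(q[0]-q[1]),"rimlen",L(q[0]-q[2]),"rimend",r,
     "sh",w(c,331,158,88),w(c,352,27,88), "jars",w(cc,150,73,62),w(cc,152,163,62))
sd=manip.calibration("side"); k=210/400; k2=220/420
for u,v,z in[(525,88,85),(530,148,85),(667,195,62),(678,253,62),(614,75,6),(509,35,112)]: print("side",w(sd,190+(u-400)*k,130+v*k2,z))
E
```

```text
0 mat 127.72446907307938 132.10545030391444 86.53328839238688 [ 452.8 -137.4    6. ] rimw 76.71466613366697 73.30006821279234 rimlen 201.6339505142921 rimend [array([ 552.2, -100.7,   46. ]), array([628.9, -99.2,  46. ])] sh [582.9 -37.4  88. ] [591.9  62.3  88. ] jars [462.4 202.9  62. ] [454.  127.1  62. ]
10 mat 131.32574005121762 135.9062176649766 89.03510543600206 [ 450.4 -141.3    6. ] rimw 79.21615996752172 75.70006605016927 rimlen 208.4346420343797 rimend [array([ 552.6, -103.9,   46. ]), array([ 631.8, -102.3,   46. ])] sh [584.5 -38.7  88. ] [593.9  64.8  88. ] jars [458.4 204.1  62. ] [449.8 125.6  62. ]
15 mat 133.22736205449695 137.80613193903963 90.23463858186612 [ 449.1 -143.2    6. ] rimw 80.51589905105699 76.9002600775836 rimlen 211.73592042919879 rimend [array([ 552.8, -105.5,   46. ]), array([ 633.3, -103.9,   46. ])] sh [585.3 -39.4  88. ] [594.9  66.   88. ] jars [456.4 204.7  62. ] [447.6 124.8  62. ]
20 mat 135.02699730053993 139.7060485447927 91.53693243713163 [ 447.8 -145.1    6. ] rimw 81.71566557276523 78.30006385693433 rimlen 215.23717151087075 rimend [array([ 553. , -107.1,   46. ]), array([ 634.7, -105.5,   46. ])] sh [586.1 -40.   88. ] [595.9  67.2  88. ] jars [454.4 205.3  62. ] [445.5 124.1  62. ]
30 mat 138.72825955802955 143.50588838093026 94.03595057210832 [ 445.4 -149.     6. ] rimw 84.11718017147273 80.70024783109409 rimlen 222.03785713251693 rimend [array([ 553.5, -110.3,   46. ]), array([ 637.6, -108.6,   46. ])] sh [587.8 -41.3  88. ] [597.9  69.7  88. ] jars [450.5 206.5  62. ] [441.2 122.6  62. ]
side [579.1 -56.9  85. ]
side [587.8  40.9  85. ]
side [447.8 121.2  62. ]
side [456.8 197.8  62. ]
side [ 448.8 -138.4    6. ]
side [ 586.9 -126.9  112. ]
```

The mat size fits with no correction, so the wrist camera calibration is sound; mat centre is (452,-137) and carrier centre about (589.5,3). The shakers are at (583,-38) and (590,61). I rotate so the fingers close along y and go to the first shaker.

The rows are not in the units I measure in: shifts go in shares of 50 mm and turns go in units of 0.25 rad. I convert before sending: 0.15 rad is 0.6.

```bash

python3 steer.py '62 0 0 0 0 0 0.6
62 0 0 0 0 0 0.6
62 0 0 0 0 0 0.6
62 0 0 0 0 0 0.6
62 0 0 0 0 0 0.6
62 0 0 0 0 0 0.6
62 0 0 0 0 0 0.6
62 0 0 0 0 0 0.6' >/dev/null;python3 steer.py '62 0 0 0 0 0 0.6
62 0 0 0 0 0 0.6
62 0 0 0 0 0 0.36
62 0.84 -0.9 0 0 0 0
62 0 0 0 0 0 0
62 0 0 0 0 0 0'>/dev/null; python3 st.py 583 -38 32
```

```text
pos [575.7 -44.8 191.3] yaw cw 1.568 j7 -1.57 F [ 0.3 -0.7 -0.2] w 61.6 g 0.0 t 19.3 tilt [-0.001 -0.   ]
delta [  7.6  -6.8 159.3]
```

```bash

python3 steer.py '62 0.152 -0.136 0 0 0 0
62 0 0 0.8 0 0 0
62 0 0 0.7 0 0 0
62 0 0 0 0 0 0'|grep -E "pos|force"; python3 steer.py '62 0 0 0.8 0 0 0
62 0 0 0.5 0 0 0
62 0 0 0.32 0 0 0
62 0 0 0 0 0 0'|grep -E "pos|force"; python3 st.py 583 -38 32
```

```text
tool_pos: [579.0, -39.4, 112.9]
wrist_force: [-0.2, 0.2, -0.0]
grasp_force: 0.0
tool_pos: [581.9, -39.3, 35.6]
wrist_force: [-0.0, -0.4, 0.2]
grasp_force: 0.0
pos [581.9 -39.3  35.6] yaw cw 1.571 j7 -1.57 F [-0.  -0.4  0.2] w 62.2 g 0.0 t 20.1 tilt [-0.003 -0.   ]
delta [ 1.1 -1.4  3.6]
```

Close gently and lift slightly.

```bash

python3 steer.py '50 0 0 0.04 0 0 0
44 0 0 0 0 0 0
35 0 0 0 0 0 0
35 0 0 0 0 0 0
35 0 0 0 0 0 0'|grep -E "pos|force|wid"; python3 steer.py '35 0 0 -0.4 0 0 0
35 0 0 -0.8 0 0 0
35 0 0 -1 0 0 0
35 0 0 0 0 0 0'|grep -E "pos|force|wid"; python3 st.py 425 -137 140
```

```text
tool_pos: [584.0, -39.0, 36.4]
wrist_force: [-1.2, -0.8, 6.0]
gripper_width: 38.5
grasp_force: 59.3
tool_pos: [587.8, -39.2, 152.3]
wrist_force: [1.9, 0.7, -0.8]
gripper_width: 38.0
grasp_force: 60.1
pos [587.8 -39.2 152.3] yaw cw 1.571 j7 -1.58 F [ 1.9  0.7 -0.8] w 38.0 g 60.1 t 21.0 tilt [0.014 0.   ]
delta [-163.    97.8   10. ]
```

```bash

python3 steer.py '35 -0.4 0.24 0 0 0 0
35 -0.8 0.48 0 0 0 0
35 -0.8 0.48 0 0 0 0
35 -0.8 0.48 0 0 0 0
35 -0.4 0.24 0 0 0 0
35 0 0 0 0 0 0
35 0 0 0 0 0 0'|grep -E "pos|wid"; python3 st.py 424 -137 18; python3 - <<'E'
from h import *
c,a=snap("wrist","w10x");snap("side","d10x")
cv2.imwrite("pics/w10.png",np.hstack([cv2.imread("pics/w10x.png")[:,80:480],cv2.resize(cv2.imread("pics/d10x.png")[80:300,190:400],(400,420))]))
E
```

```text
tool_pos: [423.3, -135.1, 145.1]
gripper_width: 38.0
pos [ 423.3 -135.1  145.1] yaw cw 1.571 j7 -1.37 F [ 0.7 -0.2 -1. ] w 38.0 g 60.1 t 21.7 tilt [ 0.002 -0.   ]
delta [  0.4   1.8 127.1]
```

View pics/w10.png

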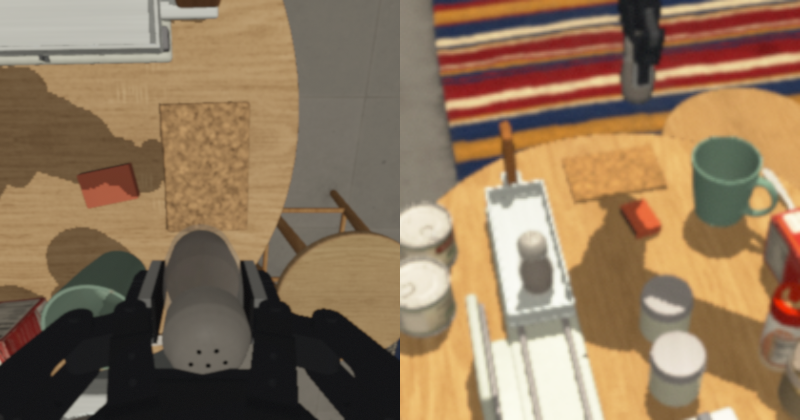

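The shaker is held upright, and the mat lies clear beneath. Lowering.

```bash

python3 steer.py '35 0.008 0.036 0.8 0 0 0
35 0 0 0.8 0 0 0
35 0 0 0.6 0 0 0
35 0 0 0.2 0 0 0
35 0 0 0.08 0 0 0
35 0 0 0 0 0 0'|grep -E "pos|for"; python3 st.py 424 -137 18
```

```text
tool_pos: [424.2, -136.6, 20.7]
wrist_force: [-0.1, 0.2, -1.4]
grasp_force: 60.1
pos [ 424.2 -136.6   20.7] yaw cw 1.569 j7 -1.32 F [-0.1  0.2 -1.4] w 38.5 g 60.1 t 22.4 tilt [ 0.001 -0.   ]
delta [-0.2  0.4  2.7]
```

```bash

python3 steer.py '35 0 0 0.04 0 0 0
35 0 0 0 0 0 0'|grep -E "pos|for"; python3 steer.py '35 0 0 0.03 0 0 0
35 0 0 0 0 0 0'|grep -E "pos|for";python3 steer.py '35 0 0 0.03 0 0 0
35 0 0 0 0 0 0'|grep -E "pos|for"
```

```text
tool_pos: [424.1, -136.9, 19.3]
wrist_force: [0.3, -0.0, -1.3]
grasp_force: 60.1
tool_pos: [423.4, -136.8, 17.2]
wrist_force: [-0.1, -0.6, -0.8]
grasp_force: 60.1
tool_pos: [423.7, -136.9, 16.4]
wrist_force: [-2.2, 2.3, 14.7]
grasp_force: 62.4
```

Touched down. Release, rise, go to the second shaker.

```bash

python3 steer.py '45 0 0 -0.02 0 0 0
55 0 0 0 0 0 0
62 0 0 0 0 0 0
62 0 0 0 0 0 0
62 0 0 -0.6 0 0 0
62 0 0 -1 0 0 0
62 0 0 -1 0 0 0
62 0 0 -0.9 0 0 0'|grep -E "pos|for"; python3 steer.py '62 0.66 -0.78 0 0 0 0
62 0.66 -0.78 0 0 0 0
62 0.66 -0.78 0 0 0 0
62 0.66 -0.78 0 0 0 0
62 0.66 -0.78 0 0 0 0
62 0 0 0 0 0 0
62 0 0 0 0 0 0'|grep -E "pos|for"; python3 st.py 590 61 36; python3 - <<'E'
from h import *
c,a=snap("wrist","w11x");print(c);snap("scene","s11x")
cv2.imwrite("pics/w11.png",np.hstack([cv2.imread("pics/w11x.png")[:,80:480],cv2.resize(cv2.imread("pics/s11x.png")[130:340,180:380],(400,420))]))
E
```

```text
tool_pos: [422.9, -136.9, 193.5]
wrist_force: [0.6, 0.7, -0.1]
grasp_force: 0.0
tool_pos: [584.3, 55.2, 190.5]
wrist_force: [-1.1, -1.0, -0.0]
grasp_force: 0.0
pos [584.3  55.2 190.5] yaw cw 1.568 j7 -1.76 F [-1.1 -1.  -0. ] w 61.8 g 0.0 t 24.5 tilt [-0.001 -0.   ]
delta [  5.9  -5.8 154.5]
{'fx': 302.5924025767776, 'fy': 302.5924025767776, 'cx': 282.1215781828379, 'cy': 214.39653626134623, 'rvec': array([-2.0534037 ,  2.04449531,  0.32919302]), 'tvec': array([ 52.91167246, 521.2888642 , 542.44060053])}
```

View pics/w11.png

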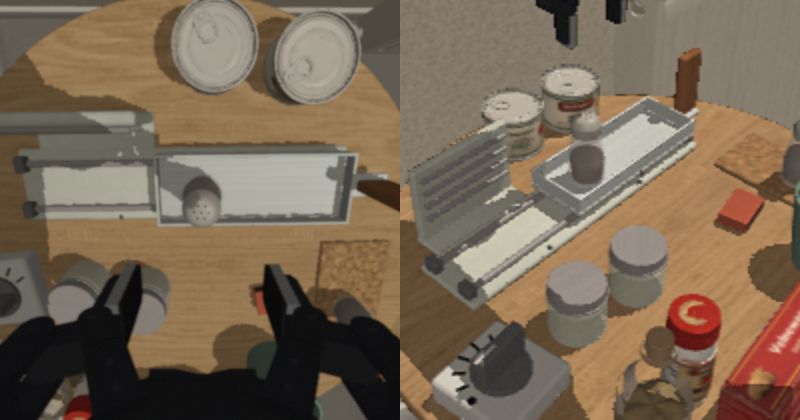

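The dial pointer is at the dot. The second shaker top is at wrist px (283,211).

```bash
python3 -c "
from h import *
c=manip.calibration('wrist'); print(w(c,283,212,114),w(c,282,188,30))"; python3 st.py 590 61 36
```

```text
[587.6  52.  114. ] [588.1  52.9  30. ]
pos [583.6  52.6 190.9] yaw cw 1.571 j7 -1.76 F [0.3 0.4 0. ] w 62.2 g 0.0 t 24.6 tilt [-0.001 -0.001]
delta [  6.6  -8.5 154.8]
```

The shaker tops are at z = 116 because they stand on the floor at 26 mm, so shaker 2 is at (588,52.5).

```bash

python3 steer.py '62 0.088 0 0.4 0 0 0
62 0 0 0.9 0 0 0
62 0 0 0.8 0 0 0
62 0 0 0.6 0 0 0
62 0 0 0.36 0 0 0
62 0 0 0 0 0 0'|grep -E "pos|force"; python3 st.py 588 52.5 36
```

```text
tool_pos: [586.0, 51.9, 36.0]
wrist_force: [0.1, -0.0, -0.2]
grasp_force: 0.0
pos [586.   51.9  36. ] yaw cw 1.572 j7 -1.76 F [ 0.1 -0.  -0.2] w 62.2 g 0.0 t 25.2 tilt [-0.005 -0.002]
delta [ 2.  -0.6  0. ]
```

```bash

python3 steer.py '50 0 0 0 0 0 0
44 0 0 0 0 0 0
35 0 0 0 0 0 0
35 0 0 0 0 0 0
35 0 0 0 0 0 0'|grep -E "pos|force|wid"; python3 steer.py '35 0 0 -0.4 0 0 0
35 0 0 -0.8 0 0 0
35 0 0 -1.1 0 0 0
35 0 0 0 0 0 0
35 0 0 0 0 0 0'|grep -E "pos|force|wid"; python3 st.py 481 -137 145
```

```text
tool_pos: [590.1, 53.8, 40.6]
wrist_force: [-0.9, -1.2, 5.9]
gripper_width: 37.2
grasp_force: 59.1
tool_pos: [590.1, 54.2, 150.8]
wrist_force: [-0.1, -0.2, -2.1]
gripper_width: 37.7
grasp_force: 59.8
pos [590.1  54.2 150.8] yaw cw 1.57 j7 -1.76 F [-0.1 -0.2 -2.1] w 37.7 g 59.8 t 26.2 tilt [0.005 0.001]
delta [-109.3  191.1    5.2]
```

```bash

python3 steer.py '35 -0.24 0.4 0 0 0 0
35 -0.44 0.76 0 0 0 0
35 -0.44 0.76 0 0 0 0
35 -0.44 0.76 0 0 0 0
35 -0.4 0.72 0 0 0 0
35 -0.22 0.42 0 0 0 0
35 0 0 0 0 0 0
35 0 0 0 0 0 0'|grep -E "pos|wid"; python3 st.py 481 -137 23
```

```text
tool_pos: [479.2, -137.0, 147.6]
gripper_width: 37.2
pos [ 479.2 -137.   147.6] yaw cw 1.571 j7 -1.39 F [ 0.2  0.3 -1.2] w 37.2 g 59.8 t 27.0 tilt [-0.001  0.   ]
delta [2.000e+00 1.000e-01 1.246e+02]
```

```bash

python3 steer.py '35 0.04 0 0.8 0 0 0
35 0 0 0.8 0 0 0
35 0 0 0.6 0 0 0
35 0 0 0.2 0 0 0
35 0 0 0.04 0 0 0
35 0 0 0 0 0 0
35 0 0 0 0 0 0'|grep -E "pos|for"; python3 steer.py '35 0 0 0.04 0 0 0
35 0 0 0 0 0 0'|grep -E "pos|for"; python3 steer.py '35 0 0 0.02 0 0 0
35 0 0 0 0 0 0'|grep -E "pos|for"
```

```text
tool_pos: [483.5, -136.9, 27.7]
wrist_force: [-0.9, -0.7, -0.8]
grasp_force: 59.8
tool_pos: [482.6, -137.0, 25.0]
wrist_force: [-0.1, -0.4, -0.7]
grasp_force: 59.8
tool_pos: [482.1, -136.9, 23.5]
wrist_force: [0.4, 0.6, -1.0]
grasp_force: 59.8
```

```bash

for i in 1 2; do :; done; python3 steer.py '35 0 0 0.03 0 0 0
35 0 0 0 0 0 0'|grep -E "pos|wrist_for"; python3 steer.py '35 0 0 0.02 0 0 0
35 0 0 0 0 0 0'|grep -E "pos|wrist_for"; python3 steer.py '35 0 0 0.02 0 0 0
35 0 0 0 0 0 0'|grep -E "pos|wrist_for"
```

```text
tool_pos: [481.9, -136.9, 21.7]
wrist_force: [-0.3, 0.4, -0.9]
tool_pos: [482.0, -136.9, 20.7]
wrist_force: [0.6, -0.3, -0.7]
tool_pos: [482.2, -136.9, 20.6]
wrist_force: [-2.5, 1.0, 9.6]
```

```bash

python3 steer.py '45 0 0 -0.02 0 0 0
55 0 0 0 0 0 0
62 0 0 0 0 0 0
62 0 0 0 0 0 0
62 0 0 -0.6 0 0 0
62 0 0 -1 0 0 0
62 0 0 -1 0 0 0
62 0 0 -0.8 0 0 0'|grep -E "pos|wrist_f"; python3 steer.py '85 0 -1 0 0 0 -0.6
85 0 -1 0 0 0 -0.6
85 0 0 0 0 0 -0.6
85 0 0 0 0 0 -0.6
85 0 0 0 0 0 -0.6
85 0 0 0 0 0 -0.6
85 0 0 0 0 0 -0.6
85 0 0 0 0 0 -0.6'>/dev/null; python3 steer.py '85 0 0 0 0 0 -0.6
85 0 0 0 0 0 -0.6
85 0 0 0 0 0 -0.36
85 1 0 0 0 0 0
85 1 0 0 0 0 0
85 0 0 0 0 0 0
85 0 0 0 0 0 0'>/dev/null;python3 st.py;python3 - <<'E'
from h import *
c,a=snap("wrist","w12x");print(c);snap("side","d12x")
cv2.imwrite("pics/w12.png",np.hstack([cv2.imread("pics/w12x.png")[:,80:480],cv2.resize(cv2.imread("pics/d12x.png")[130:340,210:410],(400,420))]))
E
```

```text
tool_pos: [482.4, -137.0, 193.5]
wrist_force: [0.9, 0.0, -0.3]
pos [472.2  63.5 190.7] yaw cw -0.023 j7 -0.3 F [-0.1 -1.  -0.1] w 85.0 g 0.0 t 31.0 tilt [-0. -0.]
{'fx': 302.5924025767776, 'fy': 302.5924025767776, 'cx': 282.1215781828379, 'cy': 214.39653626134623, 'rvec': array([-2.8237643 , -0.03415206, -0.00603212]), 'tvec': array([-473.85212321,   16.01912633,  375.59556294])}
```

View pics/w12.png

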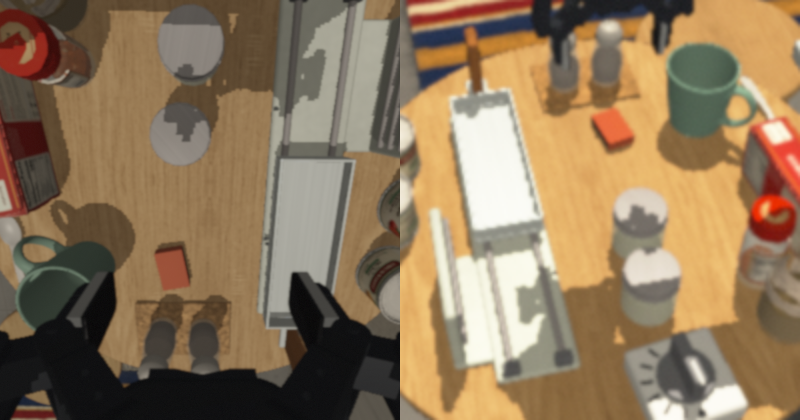

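Both shakers stand on the mat. Jar lids are at px (270,40) and (261,134), and the tray's far end is at (363,158).

```bash
python3 -c "
from h import *
c=manip.calibration('wrist'); print('jar2',w(c,270,40,62),'jar1',w(c,260.5,134,62),'tray far corners',w(c,359,156,46),w(c,435,160,46)); sd=manip.calibration('side'); k=.5
print([w(sd,210+(u-400)*k,130+v*k,62) for u,v in[(640,212),(652,272)]])"; python3 st.py 452 127 60
```

```text
jar2 [459.5 201.8  62. ] jar1 [451.2 124.5  62. ] tray far corners [548.6 104.1  46. ] [625.4 101.7  46. ]
[array([450.9, 131. ,  62. ]), array([459. , 205.7,  62. ])]
pos [472.4  61.3 190.6] yaw cw -0.019 j7 -0.3 F [ 0.3 -0.9 -0.1] w 84.7 g 0.0 t 31.1 tilt [-0.001 -0.001]
delta [ 66.2 -19.1 130.6]
```

```bash

python3 steer.py '85 0.66 -0.21 0 0 0 0
85 0.66 -0.19 0 0 0 0
85 0 0 0 0 0 0
85 0 0 0.9 0 0 0
85 0 0 0.9 0 0 0
85 0 0 0 0 0 0'|grep -E "pos|wrist_f"; python3 st.py 451 127 10
```

```text
tool_pos: [447.4, 124.6, 96.4]
wrist_force: [-1.1, -1.3, -1.1]
pos [447.4 124.6  96.4] yaw cw -0.018 j7 -0.51 F [-1.1 -1.3 -1.1] w 85.4 g 0.0 t 31.7 tilt [-0.01  -0.004]
delta [ 2.7  4.5 86.3]
```

```bash

python3 steer.py '85 0.02 0.02 0.8 0 0 0
85 0 0 0.6 0 0 0
85 0 0 0.2 0 0 0
85 0 0 0.1 0 0 0
85 0 0 0 0 0 0'|grep -E "pos|wrist_f"; python3 st.py 451 127 10
```

```text
tool_pos: [453.1, 128.9, 16.9]
wrist_force: [0.2, 0.4, 0.4]
pos [453.1 128.9  16.9] yaw cw -0.019 j7 -0.58 F [0.2 0.4 0.4] w 84.8 g 0.0 t 32.2 tilt [0.001 0.   ]
delta [-1.9 -2.2  6.9]
```

```bash

python3 steer.py '70 -0.03 -0.04 0.1 0 0 0
60 0 0 0 0 0 0
45 0 0 0 0 0 0
45 0 0 0 0 0 0
45 0 0 0 0 0 0'|grep -E "pos|force|wid"; python3 steer.py '45 0 0 -0.4 0 0 0
45 0 0 -0.8 0 0 0
45 0 0 -1 0 0 0
45 0 0 0 0 0 0
45 0 0 0 0 0 0'|grep -E "pos|force|wid"; python3 st.py 588 -48 130
```

```text
tool_pos: [451.2, 127.6, 11.7]
wrist_force: [0.1, -1.7, 6.6]
gripper_width: 56.3
grasp_force: 62.8
tool_pos: [450.6, 127.6, 121.6]
wrist_force: [-0.7, -0.1, -1.6]
gripper_width: 56.8
grasp_force: 65.0
pos [450.6 127.6 121.6] yaw cw -0.02 j7 -0.5 F [-0.7 -0.1 -1.6] w 56.8 g 65.0 t 33.2 tilt [0.002 0.   ]
delta [-178.3  133.9   -8.2]
```

```bash

python3 steer.py '45 0 0 -0.3 0 0 0
45 -0.4 0.32 0 0 0 0
45 -0.72 0.56 0 0 0 0
45 -0.72 0.56 0 0 0 0
45 -0.72 0.56 0 0 0 0
45 -0.68 0.48 0 0 0 0
45 -0.32 0.24 0 0 0 0
45 0 0 0 0 0 0'|grep -E "pos|wid"; python3 st.py 589.6 -48 44
```

```text
tool_pos: [589.5, -51.7, 132.9]
gripper_width: 56.5
pos [589.5 -51.7 132.9] yaw cw -0.015 j7 -0.09 F [-0.3 -0.4 -2.4] w 56.5 g 64.9 t 34.0 tilt [-0.004 -0.002]
delta [ 3.9  0.5 88.9]
```

```bash
python3 steer.py '45 0 0 0 0 0 0'>/dev/null; python3 st.py 589.6 -48 60; python3 - <<'E'
from h import *
snap("scene","s13x");c=manip.calibration("wrist");snap("wrist","w13x")
E
```

```text
pos [588.  -47.5 133.4] yaw cw -0.02 j7 -0.09 F [-0.7 -0.2 -1.7] w 56.5 g 64.9 t 34.1 tilt [-0.004  0.   ]
delta [-0.6  1.9 73.4]
```

```bash

python3 steer.py '45 0 0.02 0.7 0 0 0
45 0 0 0.6 0 0 0
45 0 0 0.16 0 0 0
45 0 0 0 0 0 0'|grep -E "pos|wrist_f"; python3 st.py 589.6 -48 44; python3 steer.py '45 0 0 0.16 0 0 0
45 0 0 0.1 0 0 0
45 0 0 0 0 0 0'|grep -E "pos|wrist_f"; python3 st.py 589.6 -48 40
```

```text
tool_pos: [589.2, -46.6, 61.7]
wrist_force: [-0.5, 0.5, -2.3]
pos [589.2 -46.6  61.7] yaw cw -0.022 j7 -0.12 F [-0.5  0.5 -2.3] w 56.5 g 64.9 t 34.6 tilt [-0.003  0.   ]
delta [-1.5  0.5 17.7]
tool_pos: [590.7, -47.6, 49.9]
wrist_force: [-1.0, -0.3, -2.1]
pos [590.7 -47.6  49.9] yaw cw -0.02 j7 -0.12 F [-1.  -0.3 -2.1] w 56.6 g 64.9 t 34.9 tilt [ 0. -0.]
delta [-0.4 -1.1  9.9]
```

```bash

python3 steer.py '45 0 -0.02 0.1 0 0 0
45 0 0 0.08 0 0 0
45 0 0 0 0 0 0'|grep -E "pos|wrist_f"; python3 steer.py '45 0 0 0.03 0 0 0
45 0 0 0 0 0 0'|grep -E "pos|wrist_f";python3 steer.py '45 0 0 0.03 0 0 0
45 0 0 0 0 0 0'|grep -E "pos|wrist_f"
```

```text
tool_pos: [589.2, -47.7, 40.3]
wrist_force: [-0.9, -0.7, -1.5]
tool_pos: [589.7, -47.7, 39.3]
wrist_force: [-0.2, -0.4, -2.7]
tool_pos: [589.7, -47.7, 37.7]
wrist_force: [-0.3, -0.1, -2.2]
```

```bash

python3 steer.py '45 0 0 0.02 0 0 0
45 0 0 0 0 0 0'|grep -E "pos|wrist_f"; python3 steer.py '62 0 0 0 0 0 0
72 0 0 0 0 0 0
85 0 0 0 0 0 0
85 0 0 0 0 0 0
85 0 0 -0.6 0 0 0
85 0 0 -1 0 0 0
85 0 0 -1 0 0 0'|grep -E "pos|wrist_f|time"; python3 st.py 450 150 170
```

```text
tool_pos: [589.9, -47.7, 37.1]
wrist_force: [-0.1, -1.0, 0.5]
time_s: 36.5
tool_pos: [588.9, -47.6, 167.7]
wrist_force: [0.8, -0.8, -0.3]
pos [588.9 -47.6 167.7] yaw cw -0.02 j7 -0.08 F [ 0.8 -0.8 -0.3] w 85.3 g 0.0 t 36.5 tilt [-0.002  0.   ]
delta [ 200.3 -134.9   -2. ]
```

```bash

python3 steer.py '85 0.72 -0.52 -0.06 0 0 0
85 0.72 -0.52 -0.06 0 0 0
85 0.72 -0.52 -0.06 0 0 0
85 0.72 -0.52 -0.06 0 0 0
85 0.72 -0.52 -0.06 0 0 0
85 0 0 0 0 0 0
85 0 0 0 0 0 0'|grep -E "pos";python3 - <<'E'
from h import *
c,a=snap("wrist","w14x");print(c,manip.get_state()["tool_pos"]);snap("side","d14x")
p=px(c,[459,203,62])[0];print(p)
cv2.imwrite("pics/w14.png",np.hstack([cv2.imread("pics/w14x.png")[:,160:560],cv2.resize(cv2.imread("pics/d14x.png")[130:340,210:410],(400,420))]))
E
```

```text
tool_pos: [455.9, 130.3, 182.2]
{'fx': 302.5924025767776, 'fy': 302.5924025767776, 'cx': 282.1215781828379, 'cy': 214.39653626134623, 'rvec': array([-2.82375547, -0.03299029, -0.00756736]), 'tvec': array([-459.32190408,   82.94834034,  388.07324202])} [456.54604579 129.23234203 182.01396365]
[287.1013792  124.23982296]
```

View pics/w14.png

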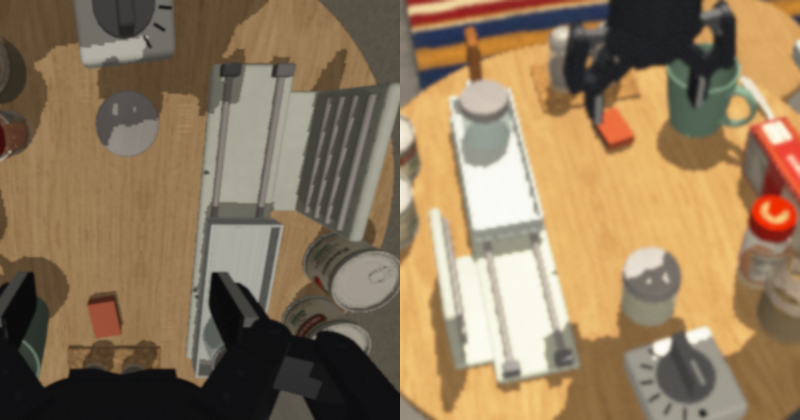

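Jar 1 stands in the tray, and jar 2's lid is at (287,123), as predicted for (459,203).

```bash

python3 steer.py '85 0.74 0 0 0 0 0
85 0.74 0.04 0 0 0 0
85 0 0 0 0 0 0
85 0 0 0 0 0 0
85 0 0 0.9 0 0 0
85 0 0 0.9 0 0 0
85 0 0 0 0 0 0'|grep -E "pos|wrist_f"; python3 st.py 459 203.5 11
```

```text
tool_pos: [453.4, 199.2, 87.0]
wrist_force: [-0.7, -1.0, 0.5]
pos [453.4 199.2  87. ] yaw cw -0.017 j7 -0.69 F [-0.7 -1.   0.5] w 84.8 g 0.0 t 38.0 tilt [-0.01  -0.006]
delta [ 4.7  6.5 75.9]
```

```bash

python3 steer.py '85 0 0.02 0.7 0 0 0
85 0 0 0.6 0 0 0
85 0 0 0.2 0 0 0
85 0 0 0 0 0 0'|grep -E "pos|wrist_f"; python3 st.py 459 203.5 11
```

```text
tool_pos: [457.9, 202.7, 17.1]
wrist_force: [-0.3, 0.6, 1.3]
pos [457.9 202.7  17.1] yaw cw -0.019 j7 -0.75 F [-0.3  0.6  1.3] w 84.9 g 0.0 t 38.4 tilt [-0.001 -0.001]
delta [0.7 1.1 6.1]
```

```bash

python3 steer.py '70 0 0.01 0.08 0 0 0
60 0 0 0 0 0 0
45 0 0 0 0 0 0
45 0 0 0 0 0 0
45 0 0 0 0 0 0'|grep -E "pos|force|wid"; python3 steer.py '45 0 0 -0.4 0 0 0
45 0 0 -0.8 0 0 0
45 0 0 -1 0 0 0
45 0 0 -0.4 0 0 0
45 0 0 0 0 0 0
45 0 0 0 0 0 0'|grep -E "pos|force|wid"; python3 st.py 588 50 130
```

```text
tool_pos: [459.9, 204.2, 14.4]
wrist_force: [0.5, -1.3, 6.8]
gripper_width: 56.6
grasp_force: 62.6
tool_pos: [457.8, 203.4, 142.9]
wrist_force: [0.3, -0.8, -2.7]
gripper_width: 56.6
grasp_force: 64.4
pos [457.8 203.4 142.9] yaw cw -0.02 j7 -0.65 F [ 0.3 -0.8 -2.7] w 56.6 g 64.4 t 39.5 tilt [ 0. -0.]
delta [-156.   127.1   13. ]
```

```bash

python3 steer.py '45 -0.36 0.3 0 0 0 0
45 -0.68 0.56 0 0 0 0
45 -0.68 0.56 0 0 0 0
45 -0.68 0.56 0 0 0 0
45 -0.48 0.38 0 0 0 0
45 -0.24 0.18 0 0 0 0
45 0 0 0 0 0 0
45 0 0 0 0 0 0'|grep -E "pos|wid"; python3 st.py 587.9 50 60
```

```text
tool_pos: [586.7, 51.9, 141.7]
gripper_width: 56.3
pos [586.7  51.9 141.7] yaw cw -0.021 j7 -0.29 F [-0.5 -0.1 -1.9] w 56.3 g 64.4 t 40.3 tilt [-0.003  0.001]
delta [-2.   1.4 81.7]
```

```bash

python3 steer.py '45 -0.04 0.02 0.7 0 0 0
45 0 0 0.7 0 0 0
45 0 0 0.16 0 0 0
45 0 0 0 0 0 0
45 0 0 0 0 0 0'|grep -E "pos|wrist_f"; python3 steer.py '45 0 0 0.16 0 0 0
45 0 0 0.1 0 0 0
45 0 0 0 0 0 0
45 0 0 0 0 0 0'|grep -E "pos|wrist_f"; python3 st.py 588 50 40
```

```text
tool_pos: [589.9, 49.6, 66.2]
wrist_force: [0.7, 0.2, -2.0]
tool_pos: [589.3, 48.3, 51.9]
wrist_force: [-0.3, 0.7, -1.4]
pos [589.3  48.3  51.9] yaw cw -0.02 j7 -0.33 F [-0.3  0.7 -1.4] w 56.3 g 64.5 t 41.2 tilt [ 0. -0.]
delta [ 1.8 -1.3 11.9]
```

```bash

python3 steer.py '45 0 -0.02 0.12 0 0 0
45 0 0 0.06 0 0 0
45 0 0 0 0 0 0
45 0 0 0 0 0 0'|grep -E "pos|wrist_f"; python3 steer.py '45 0 0 0.03 0 0 0
45 0 0 0 0 0 0'|grep -E "pos|wrist_f";python3 steer.py '45 0 0 0.02 0 0 0
45 0 0 0 0 0 0'|grep -E "pos|wrist_f"
```

```text
tool_pos: [588.2, 48.3, 42.7]
wrist_force: [-0.0, -1.2, -1.8]
tool_pos: [588.3, 48.3, 41.3]
wrist_force: [-0.2, 0.9, -1.3]
tool_pos: [588.4, 48.3, 40.4]
wrist_force: [0.1, -1.0, -1.6]
```

```bash

python3 steer.py '45 0 0 0.016 0 0 0
62 0 0 0 0 0 0
72 0 0 0 0 0 0
85 0 0 0 0 0 0
85 0 0 0 0 0 0
85 0 0 -0.6 0 0 0
85 0 0 -1 0 0 0
85 0 0 -1 0 0 0'|grep -E "pos|wrist_f|time"; python3 steer.py '60 -0.72 0 0 0 0 0
45 -0.72 0 0 0 0 0
45 -0.72 0 0 0 0 0
45 -0.72 0 0 0 0 0
45 -0.72 0 0 0 0 0
45 0 0 0 0 0 0
45 0 0 0 0 0 0'|grep -E "pos|wid"; python3 st.py 591.8 -130 65
```

```text
time_s: 42.8
tool_pos: [587.5, 48.3, 170.4]
wrist_force: [1.3, 0.1, 0.8]
tool_pos: [591.6, -132.5, 169.4]
gripper_width: 45.0
pos [ 591.6 -132.5  169.4] yaw cw -0.018 j7 0.05 F [1.2 1.3 0.2] w 45.0 g 0.0 t 43.5 tilt [-0.  0.]
delta [  2.5   0.2 104.4]
```

```bash

python3 steer.py '45 0.04 0 0.9 0 0 0
45 0 0 0.8 0 0 0
45 0 0 0.36 0 0 0
45 0 0 0 0 0 0
0 0 0 0 0 0 0
0 0 0 0 0 0 0
0 0 0 0 0 0 0
0 0 0 0 0 0 0'; python3 st.py;python3 - <<'E'
from h import *
for n in("side","scene"):
    c,im=snap(n,n+"15"); 
    # lid and floor colours around predicted jar lid centres
    for P in([590,-48,88],[588,50,88],[424,-137,94],[482,-137,94]):
        u,v=px(c,P)[0].astype(int); print(n,P,(u,v),im[v-3:v+4,u-3:u+4].mean((0,1)).round())
E
```

```text
time_s: 44.3
tool_pos: [591.7, -129.2, 68.4]
tool_rot: [2.199, 2.243, 0.0]
wrist_force: [-5.2, 1.8, 5.0]
gripper_width: 13.1
grasp_force: 58.9
pos [ 591.7 -129.2   68.4] yaw cw -0.02 j7 0.01 F [-5.2  1.8  5. ] w 13.1 g 58.9 t 44.3 tilt [0. 0.]
side [590, -48, 88] (np.int64(251), np.int64(178)) [125. 117. 109.]
side [588, 50, 88] (np.int64(258), np.int64(209)) [117. 110. 103.]
side [424, -137, 94] (np.int64(312), np.int64(142)) [182. 169. 151.]
side [482, -137, 94] (np.int64(289), np.int64(145)) [183. 172. 156.]
scene [590, -48, 88] (np.int64(302), np.int64(177)) [97. 91. 86.]
scene [588, 50, 88] (np.int64(274), np.int64(195)) [84. 79. 75.]
scene [424, -137, 94] (np.int64(383), np.int64(188)) [147. 137. 124.]
scene [482, -137, 94] (np.int64(362), np.int64(178)) [144. 135. 122.]
```

```bash

python3 steer.py '0 0.04 0 0 0 0 0
0 0.06 0 0 0 0 0
0 0.08 0 0 0 0 0
0 0.1 0 0 0 0 0
0 0.12 0 0 0 0 0
0 0.16 0 0 0 0 0
0 0.16 0 0 0 0 0
0 0.16 0 0 0 0 0'|grep -E "pos|wrist_f"; python3 steer.py '0 0.16 0 0 0 0 0
0 0.16 0 0 0 0 0
0 0.16 0 0 0 0 0
0 0.16 0 0 0 0 0
0 0.16 0 0 0 0 0
0 0.16 0 0 0 0 0
0 0.16 0 0 0 0 0
0 0.16 0 0 0 0 0'|grep -E "pos|wrist_f";python3 steer.py '0 0.16 0 0 0 0 0
0 0.16 0 0 0 0 0
0 0.14 0 0 0 0 0
0 0.12 0 0 0 0 0
0 0.08 0 0 0 0 0
0 0.06 0 0 0 0 0
0 0.04 0 0 0 0 0
0 0 0 0 0 0 0'|grep -E "pos|wrist_f"; python3 st.py
```

```text
tool_pos: [591.1, -87.1, 68.4]
wrist_force: [-3.7, -3.1, 5.7]
tool_pos: [590.1, -22.7, 68.4]
wrist_force: [-2.3, -3.7, 5.1]
tool_pos: [589.6, 12.9, 68.5]
wrist_force: [-2.5, -6.2, 6.8]
pos [589.6  12.9  68.5] yaw cw -0.017 j7 -0.25 F [-2.5 -6.2  6.8] w 12.7 g 59.2 t 46.8 tilt [ 0.002 -0.004]
```

```bash

python3 steer.py '0 0.06 0 0 0 0 0
0 0.06 0 0 0 0 0
0 0 0 0 0 0 0'|grep -E "pos|wrist_f"; python3 steer.py '0 0.04 0 0 0 0 0
0 0 0 0 0 0 0'|grep -E "pos|wrist_f"
```

```text
tool_pos: [589.4, 22.0, 68.4]
wrist_force: [-4.1, -0.8, 5.7]
tool_pos: [589.4, 23.7, 68.4]
wrist_force: [-4.0, -2.7, 6.6]
```

It has clicked in. I ease back and release, then go to the dial with the yaw along the box.

```bash

python3 steer.py '0 -0.04 0 0 0 0 0
0 0 0 0 0 0 0
45 0 0 0 0 0 0
45 0 0 0 0 0 0
45 0 0 0 0 0 0
45 0 0 0 0 0 0'|grep -E "pos|wrist_f";python3 steer.py '45 0 0 -0.8 0 0 0
45 0 0 -0.9 0 0 0
45 0 0 -0.7 0 0 0
45 0 0 0 0 0 0'|grep -E "pos|wrist_f"; python3 st.py 453.1 304.3 185;python3 - <<'E'
from h import *
for n in("side","scene"):
    c,im=snap(n,n+"16")
    u,v=px(c,[587,22,112])[0]; print(n,"handle pred y22",u,v)
    hsv=cv2.cvtColor(im,cv2.COLOR_RGB2HSV)
    x0,y0=int(u)-30,int(v)-30; s=hsv[y0:y0+70,x0:x0+60]
    m=(s[...,0]<16)&(s[...,1]>130)&(s[...,2]<170); k,l,st,ce=cv2.connectedComponentsWithStats(m.astype(np.uint8))
    for i in range(1,k):
        if st[i,4]>40: print(st[i]+[x0,y0,0,0,0])
for n in("side","scene"):
    im=cv2.imread(f"pics/{n}0.png")[:,:,::-1].copy(); c=manip.calibration(n); u,v=px(c,[587,22,112])[0]
    hsv=cv2.cvtColor(im,cv2.COLOR_RGB2HSV); x0,y0=int(u)-30,int(v)-30; s=hsv[y0:y0+70,x0:x0+60]
    m=(s[...,0]<16)&(s[...,1]>130)&(s[...,2]<170); k,l,st,ce=cv2.connectedComponentsWithStats(m.astype(np.uint8))
    for i in range(1,k):
        if st[i,4]>40: print("start",n,st[i]+[x0,y0,0,0,0])
E
```

```text
tool_pos: [589.0, 22.3, 66.7]
wrist_force: [0.0, -0.9, -0.7]
tool_pos: [592.4, 22.8, 192.2]
wrist_force: [-0.2, 0.8, 0.8]
pos [592.4  22.8 192.2] yaw cw -0.02 j7 -0.21 F [-0.2  0.8  0.8] w 45.1 g 0.0 t 48.3 tilt [0.01  0.001]
delta [ 284.1 -133.8    6.1]
side handle pred y22 256.41554968409383 192.6495420934153
[254 198   7  24 101]
scene handle pred y22 283.17857551048735 181.76742142204893
[276 178  15  37 416]
start side [254 198   7  24  98]
start scene [276 178  15  37 413]
```

The handle is pixel-identical to its start image, so the carrier is seated. Next, the dial.

```bash

python3 steer.py '45 0.71 -0.334 0 0 0 0
45 0.71 -0.334 0 0 0 0
45 0.71 -0.334 0 0 0 0
45 0.71 -0.334 0 0 0 0
45 0.71 -0.334 0 0 0 0
45 0.71 -0.334 0 0 0 0
45 0.71 -0.334 0 0 0 0
45 0.71 -0.334 0 0 0 0'>/dev/null;python3 steer.py '45 0 0 0 0 0 -0.48
45 0 0 0 0 0 0
45 0 0 0 0 0 0'>/dev/null;python3 st.py 453.1 304.3 31
```

```text
pos [449.4 302.3 185.3] yaw cw -0.136 j7 -0.71 F [ 0.1  0.8 -0.2] w 44.9 g 0.0 t 49.5 tilt [-0.002 -0.002]
delta [  1.8   4.2 154.2]
```

```bash

python3 steer.py '45 0.036 0.07 0.8 0 0 0
45 0 0 0.8 0 0 0
45 0 0 0.5 0 0 0
45 0 0 0 0 0 0'|grep -E "pos|wrist_f";python3 steer.py '45 0 0 0.5 0 0 0
45 0 0 0.3 0 0 0
45 0 0 0.1 0 0 0
45 0 0 0 0 0 0'|grep -E "pos|wrist_f"; python3 st.py 453.1 304.3 31
```

```text
tool_pos: [451.0, 302.3, 77.7]
wrist_force: [-1.2, -1.3, -0.2]
tool_pos: [452.9, 305.5, 36.6]
wrist_force: [0.1, -0.3, -0.4]
pos [452.9 305.5  36.6] yaw cw -0.139 j7 -0.81 F [ 0.1 -0.3 -0.4] w 44.8 g 0.0 t 50.3 tilt [-0.    -0.001]
delta [-1.2  0.1  5.6]
```

```bash

python3 steer.py '45 -0.02 0 0.08 0 0 0
0 0 0 0 0 0 0
0 0 0 0 0 0 0
0 0 0 0 0 0 0
0 0 0 0 0 0 0
0 0 0 0 0 0 0'|grep -E "pos|force|wid";python3 st.py; python3 -c "
from h import *;print(manip.get_state()['torque'])"
python3 steer.py '0 0 0 0 0 0 0.4
0 0 0 0 0 0 0.6
0 0 0 0 0 0 0.6
0 0 0 0 0 0 0.6
0 0 0 0 0 0 0.6
0 0 0 0 0 0 0.6
0 0 0 0 0 0 0.6'|grep -E "pos|force|wid"; python3 st.py
```

```text
tool_pos: [453.1, 305.1, 33.3]
wrist_force: [-1.3, -0.4, 5.9]
gripper_width: 12.4
grasp_force: 59.5
pos [453.1 305.1  33.3] yaw cw -0.139 j7 -0.81 F [-1.3 -0.4  5.9] w 12.4 g 59.5 t 50.9 tilt [0.001 0.   ]
[-0.21469836  0.37985012 -0.22503004]
tool_pos: [453.7, 304.8, 33.3]
wrist_force: [0.8, -1.0, 4.6]
gripper_width: 12.5
grasp_force: 59.2
pos [453.7 304.8  33.3] yaw cw 0.866 j7 -1.63 F [ 0.8 -1.   4.6] w 12.5 g 59.2 t 51.6 tilt [0.001 0.   ]
```

```bash

python3 steer.py '0 0 0 0 0 0 0.6
0 0 0 0 0 0 0.6
0 0 0 0 0 0 0.6
0 0 0 0 0 0 0.6
0 0 0 0 0 0 0.4
0 0 0 0 0 0 0
0 0 0 0 0 0 0'|grep -E "force|wid"; python3 st.py
```

```text
wrist_force: [-0.4, -3.3, 4.7]
gripper_width: 12.6
grasp_force: 59.5
pos [453.8 304.5  33.3] yaw cw 1.561 j7 -2.19 F [-0.4 -3.3  4.7] w 12.6 g 59.5 t 52.3 tilt [ 0.001 -0.   ]
```

```bash

python3 steer.py '0 0 0 0 0 0 0.22
0 0 0 0 0 0 0
0 0 0 0 0 0 0'|grep -E "force|wid"; python3 st.py
python3 steer.py '45 0 0 0 0 0 0
45 0 0 0 0 0 0
45 0 0 0 0 0 0
45 0 0 0 0 0 0
45 0 0 -0.8 0 0 0
45 0 0 -1 0 0 0
45 0 0 -0.8 0 0 0
45 0 0 0 0 0 0'|grep -E "pos|force|wid"
python3 - <<'E'
from h import *
c,im=snap("scene","s17"); c2,i2=snap("side","d17")
# pointer line: sample brightness along bar top at z=70
for n,c,im in(("scene",c,im),("side",c2,i2)):
  for a in np.arange(1.2,2.1,.1):
    t=a; P=[[454.3+r*np.sin(t),304.2+r*np.cos(t),70] for r in np.linspace(5,25,15)]
    print(n,round(t,2),np.mean([im[int(round(v)),int(round(u))].mean() for u,v in px(c,P)]).round(),end="; ")
E
```

```text
wrist_force: [0.1, -2.9, 6.4]
gripper_width: 12.1
grasp_force: 59.5
pos [453.8 304.4  33.3] yaw cw 1.616 j7 -2.24 F [ 0.1 -2.9  6.4] w 12.1 g 59.5 t 52.6 tilt [ 0.001 -0.   ]
tool_pos: [456.1, 307.3, 168.3]
wrist_force: [1.0, -0.1, -0.1]
gripper_width: 44.7
grasp_force: 0.0
scene 1.2 96.0; scene 1.3 106.0; scene 1.4 113.0; scene 1.5 137.0; scene 1.6 192.0; scene 1.7 199.0; scene 1.8 142.0; scene 1.9 127.0; scene 2.0 133.0; side 1.2 132.0; side 1.3 158.0; side 1.4 180.0; side 1.5 209.0; side 1.6 232.0; side 1.7 237.0; side 1.8 228.0; side 1.9 213.0; side 2.0 214.0;
```

The pointer reads about 1.65 in world, against 1.615 expected for mark 4. One last numeric check of the jars and shakers.

```bash
python3 - <<'E'
from h import *
for n,f in(("side","d17"),("scene","s17")):
    im=cv2.imread(f"pics/{f}.png"); c=manip.calibration(n)
    for P in([587,102,88],[585,199,88],[587,150,40],[424,-137,88],[482,-137,88]):
        v=[px(c,[P[0]+18*np.cos(a),P[1]+18*np.sin(a),P[2]])[0].astype(int) for a in np.arange(0,6.28,1.57)]
        print(n,P,[im[y,x].tolist() for x,y in v])
E
python3 st.py
```

```text
side [587, 102, 88] [[172, 186, 195], [201, 217, 226], [193, 209, 221], [110, 131, 155]]
side [585, 199, 88] [[202, 217, 226], [216, 227, 236], [214, 225, 234], [199, 215, 224]]
side [587, 150, 40] [[164, 178, 184], [203, 219, 228], [206, 220, 229], [151, 164, 154]]
side [424, -137, 88] [[59, 135, 199], [138, 153, 162], [148, 177, 202], [73, 62, 64]]
side [482, -137, 88] [[53, 132, 199], [140, 157, 165], [136, 166, 194], [80, 70, 71]]
scene [587, 102, 88] [[30, 28, 27], [26, 22, 24], [137, 144, 154], [84, 128, 170]]
scene [585, 199, 88] [[75, 81, 85], [142, 150, 158], [11, 7, 8], [18, 20, 19]]
scene [587, 150, 40] [[17, 19, 18], [22, 20, 21], [114, 122, 118], [117, 123, 121]]
scene [424, -137, 88] [[113, 125, 136], [87, 94, 98], [132, 143, 153], [112, 126, 135]]
scene [482, -137, 88] [[117, 130, 140], [91, 98, 105], [134, 146, 157], [114, 128, 138]]
pos [453.3 305.4 163.4] yaw cw 1.615 j7 -2.27 F [-0.1 -0.6 -0.6] w 45.2 g 0.0 t 53.5 tilt [0.002 0.002]
```

```bash
python3 - <<'E'
from h import *
c=manip.calibration("side"); a=cv2.imread("pics/side15.png"); b=cv2.imread("pics/d17.png")
def q(P): return px(c,P)[0].astype(int)
for src,dst in(([590,-48,60],[587,102,60]),([588,48,60],[585,199,60])):
    u,v=q(src); T=a[v-20:v+21,u-16:u+17]; x,y=q(dst); S=b[y-35:y+36,x-30:x+31]
    best=max((cv2.minMaxLoc(cv2.matchTemplate(S,cv2.resize(T,None,fx=s,fy=s),5))[1::2]+(s,) for s in(1,1.1,1.2)),key=lambda r:r[0]); print(best,"expected loc",(30-16*best[2],35-20*best[2]))
for P in([424,-137,50],[482,-137,50]):
    u,v=q(P); T=a[v-18:v+19,u-11:u+12]; S=b[v-26:v+27,u-18:u+19]; print(cv2.minMaxLoc(cv2.matchTemplate(S,T,5))[1::2])
E
```

```text
(0.5134069919586182, (11, 4), 1.1) expected loc (12.399999999999999, 13.0)
(0.35677191615104675, (12, 0), 1) expected loc (14, 15)
(0.9994576573371887, (7, 8))
(0.999454915523529, (7, 8))
```

```bash
python3 steer.py '45 0.2 0 -0.8 0 0 0
45 0.3 0.9 0 0 0 0
45 0.3 0.9 0 0 0 0
45 0.16 0.9 0 0 0 0
45 0 0 0 0 0 0
45 0 0 0 0 0 0
45 0 0 0 0 0 0' | grep pos; python3 - <<'E'
from h import *
c,im=snap("wrist","w18"); g=cv2.medianBlur(cv2.cvtColor(im,cv2.COLOR_RGB2GRAY),3)
print([ (P,px(c,P)[0].round()) for P in([587,102,88],[585,199,88],[454,304,37])])
r=cv2.HoughCircles(g,cv2.HOUGH_GRADIENT,1,30,param1=80,param2=22,minRadius=24,maxRadius=48)
for x,y,k in r[0]: print((x,y,k),w(c,x,y,88),"lid dia est",round(float(2*np.linalg.norm(w(c,x+k,y,88)-w(c,x,y,88))),1))
E
```

```text
tool_pos: [494.1, 169.0, 201.5]
[([587, 102, 88], array([357.,  96.])), ([585, 199, 88], array([243., 103.])), ([454, 304, 37], array([167., 230.]))]
(np.float32(239.5), np.float32(102.5), np.float32(38.6)) [585.6 201.7  88. ] lid dia est 65.7
(np.float32(335.5), np.float32(100.5), np.float32(39.7)) [583.8 120.   88. ] lid dia est 67.5
(np.float32(483.5), np.float32(355.5), np.float32(47.4)) [306.7 -50.8  88. ] lid dia est 107.1
(np.float32(164.5), np.float32(230.5), np.float32(25.7)) [472.1 284.6  88. ] lid dia est 50.0
```

```bash
python3 - <<'E'
from h import *
c=manip.calibration("wrist"); im=cv2.imread("pics/w18.png"); g=im.mean(2).astype(int)
for x in (580,592):
    print(x,[(y,int(g[tuple(px(c,[x,y,88])[0].round().astype(int)[::-1])])) for y in range(60,246,4)])
print("mid-lid x profile",[(x,int(g[tuple(px(c,[x,102,88])[0].round().astype(int)[::-1])])) for x in range(548,630,4)])
E
```

```text
580 [(60, 188), (64, 190), (68, 167), (72, 70), (76, 107), (80, 112), (84, 184), (88, 155), (92, 151), (96, 149), (100, 151), (104, 149), (108, 147), (112, 145), (116, 143), (120, 145), (124, 145), (128, 143), (132, 142), (136, 139), (140, 139), (144, 78), (148, 107), (152, 110), (156, 109), (160, 110), (164, 116), (168, 174), (172, 133), (176, 138), (180, 139), (184, 139), (188, 138), (192, 138), (196, 137), (200, 137), (204, 138), (208, 137), (212, 137), (216, 136), (220, 136), (224, 134), (228, 111), (232, 132), (236, 173), (240, 104), (244, 161)]
592 [(60, 80), (64, 112), (68, 108), (72, 70), (76, 106), (80, 110), (84, 111), (88, 149), (92, 148), (96, 145), (100, 144), (104, 144), (108, 143), (112, 145), (116, 146), (120, 145), (124, 143), (128, 142), (132, 141), (136, 139), (140, 93), (144, 92), (148, 112), (152, 112), (156, 112), (160, 112), (164, 113), (168, 170), (172, 129), (176, 139), (180, 138), (184, 137), (188, 137), (192, 136), (196, 136), (200, 135), (204, 134), (208, 134), (212, 135), (216, 134), (220, 133), (224, 131), (228, 114), (232, 113), (236, 130), (240, 104), (244, 162)]
mid-lid x profile [(548, 133), (552, 127), (556, 157), (560, 152), (564, 154), (568, 153), (572, 151), (576, 151), (580, 150), (584, 147), (588, 145), (592, 144), (596, 142), (600, 143), (604, 143), (608, 158), (612, 180), (616, 99), (620, 118), (624, 127), (628, 125)]
```

Both lids read as flat 56 mm discs at z = 88, with centres at y of about 114 and 198, inside the tray. Handing in.

```bash
python3 -c "
from station import manip
print(manip.hand_in())"
```

```text
the job is handed in; nothing more can be done
None
```

I handed the job in with every step done in the order asked: dial to off, both shakers onto the mat, both jars onto the carrier, carrier clicked into the warming station, then dial to 4. The final jar and dial checks were image measurements rather than pictures I viewed, and jar 1 ended about 12 mm further along the tray than I expected.

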